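# Sift washed tube caps from jar lids

### The arm

A 6-joint arm with a two-finger parallel gripper is mounted at the origin on the work surface. World frame = base frame: x ahead of the robot, y to its left, z up, the work surface at z = 0. Lengths are in m, angles in rad, forces in N, time in s.
With the tool pointing down it reaches from about 0.25 to 0.725 m from the base axis. Payload 4 kg.
Tool frame: the origin (TCP) lies at the very end of the fingers, on their centre line; the grasp point (between the pads) lies 19 mm behind it; x points along the fingers, z is the direction in which the jaws open and shut, and the axes are right-handed (so a half turn about x gives the same grasp; the last joint's range is limited). The gripper opens to 85 mm and grips with 20 to 120 N. Pads are 22 mm wide; open, the fingers measure 114 mm over their backs; the gripper's body (76 mm by 85 mm) begins 54 mm behind the grasp point. The pads swing forward as they close: fully open they stand 13 mm farther back than shut.
Start: joints at [-1.187, 0.241, 0.005, 1.335, 0, 1.571], TCP at [0.187, -0.464, 0.197] pointing down, gripper open.
Joint ranges: [-2.72, 2.72], [-1.05, 1.87], [-1.09, 1.28], [-1.99, 2.15], [-1.42, 1.44], [-3.14, 3.14]. Speed limits (rad/s): [2.79, 2.79, 3.14, 3.14, 3.14, 3.14].

### API

Orientations are given as a unit quaternion [x, y, z, w].
In Python, from workcell import bot gives the robot as it stands.
- The arm moves only by the tool step_arm, never from a script. Its argument "series" is a list of rows, each an object of numbers: "x", "y", "z": the shift along the world's x, y, z in cm; "twist": the turn about the world's z in degrees; "jaw": the finger opening in cm, from 0 to 8.54. In form: [{"x": .., "y": .., "z": .., "twist": .., "jaw": ..}, ...]. A call has 1 to 10 rows; each row is the pose to reach, as a shift and turn from the pose measured when the call began; what a row does not reach only later rows make up. A row lasts 1/12 s, in which the tool goes at most 41.7 mm and 7.16 degrees, less where a joint would pass 70% of its speed; a pose out of reach is approached as far as the arm can. A call with a gripper value outside its range is refused whole. The fingers move at their own pace and stop on an object; the grip force is fixed at half the most. Time passes only in rows, so rows that repeat a pose let the fingers close. It gives the time, the measured TCP pose, the force and the opening at its end, in the units of the state.
- bot.get_obs(): the state, without advancing time (a new reading comes with each control period).
- bot.camera(name): name is "side" or "top"; returns (picture, depth): 480x640x3 uint8, red, green, blue; 480x640 float32, m along the optical axis (not along the pixel's ray), 0 where there is no reading.
- bot.camera_info(name): a dict with "camera_matrix" (3x3 intrinsics, pixels), "D" ([k1, k2, p1, p2, k3] as OpenCV has them; the pictures are not rectified), "R" (3x3) and "t" (3): a world point X has camera coordinates R X + t. Camera axes: x right, y down, z forward; pixel columns grow to the right and rows downward; lengths in m; the calibration is good to about 2 mm. A picture is of the moment at which its call begins. camera_info takes no time and is no camera call.
- bot.job_done(): hands the job in, once; it reports no verdict.
The state is a dict: "clock": time; "joint_pos": joint angles; "joint_vel": joint speeds; "tau": joint torques, N m; "eef_pos": TCP position; "tool_rot": TCP orientation; "ft_force": force on the tool from outside, world axes, zero at the start; "ft_torque": the same for the moment, N m; "grip_width": finger opening in m.
Only numpy, scipy, OpenCV 4.12 (cv2) and the standard library are available. Lean on these libraries where they do the work, as an engineer would, in place of code of your own. Each camera call takes 0.05 s, during which the arm holds its last target.

### The job

Lift the loaded sieve a few centimetres off the floor of the steel tray and, keeping it about level over the tray, shake it from side to side until all five red tube caps have dropped through into the tray and only the three yellow jar lids are left in it. Then tip the lids over the sieve's front lip into the green tub and stand the empty sieve upright with all four feet on the grey draining mat, without dropping it. Leave the culture dishes and the rack of tubes around them where they are.

Things in the scene. Friction and masses are not known exactly. Their poses are not given: they have to be found in the camera images.
- sieve: Stainless steel sieve scoop, 207 long x 160 wide, about 0.4 kg. Origin: midway between its four feet, at their underside; x points to its open pouring front, z up. Feet at x +-68, y +-66 mm. Rear wall at x -84, side walls at y +-78 mm, tops at z 72 mm (64 for x over 66); no front wall. Polished: caps and lids slide on it with a friction of about 0.3, plus or minus 20 %.
- sieve_plate (a point): Centre of the sieve's flat slotted plate, on its upper face: x 0, y 0, z 28 mm in the sieve's frame. The plate spans x -82 to 82, y -76 to 76 mm. Slots 26 mm wide (y) and 44 to 46 mm long (x), in four rows centred at y -57, -19, 19, 57 mm, staggered along x, with 10 to 12 mm lands between. From x 82 it rises at 25 degrees to the front lip.
- sieve_grip (a point): Middle of the sieve's black handle grip, above its balance point: x 0, y 0, z 115 mm in the sieve's frame. The grip is a flat-sided bar 22 mm wide (y), 26 mm deep, 100 mm long. The straight handle leaves the rear wall near its top and rises at 30 degrees to the horizontal towards the sieve's front, over the middle of the pan.
- sieve_lip (a point): Middle of the sieve's front pouring lip, top of the 25 degree ramp: x 120, y 0, z 46 mm in the sieve's frame.
- tray: Rectangular steel receiving tray, fixed, 300 (x) x 240 (y) mm outside, 55 mm high, walls and floor 4 mm. Origin: centre of its underside, z up. At the start the sieve stands in it on its feet.
- tub: Green plastic tub, fixed, 200 (x) x 200 (y) mm outside (224 x 224 over its rim flange), 85 mm high, walls and floor 4 mm. Origin: centre of its underside, z up.
- mat: Dark grey flat draining mat, fixed, 240 (x) x 190 (y) x 4 mm. Origin: centre of its underside, z up.
- cap0: Red tube cap, diameter 22, 17 mm high, 10 g, one of five alike. Its origin is the centre of its open underside, z up through its flat top; it may come to lie on its side or upside down.
- cap1: Red tube cap, diameter 22, 17 mm high, 10 g, one of five alike. Its origin is the centre of its open underside, z up through its flat top; it may come to lie on its side or upside down.
- cap2: Red tube cap, diameter 22, 17 mm high, 10 g, one of five alike. Its origin is the centre of its open underside, z up through its flat top; it may come to lie on its side or upside down.
- cap3: Red tube cap, diameter 22, 17 mm high, 10 g, one of five alike. Its origin is the centre of its open underside, z up through its flat top; it may come to lie on its side or upside down.
- cap4: Red tube cap, diameter 22, 17 mm high, 10 g, one of five alike. Its origin is the centre of its open underside, z up through its flat top; it may come to lie on its side or upside down.
- lid0: Yellow jar lid, diameter 58, 26 mm high, 25 g, one of three alike. Its origin is the centre of its open underside, z up through its flat top; it may come to lie on its side or upside down.
- lid1: Yellow jar lid, diameter 58, 26 mm high, 25 g, one of three alike. Its origin is the centre of its open underside, z up through its flat top; it may come to lie on its side or upside down.
- lid2: Yellow jar lid, diameter 58, 26 mm high, 25 g, one of three alike. Its origin is the centre of its open underside, z up through its flat top; it may come to lie on its side or upside down.
- dish_stack_a: Stack of six culture dishes, diameter 90, 93 mm high. Stands loose on the bench, to be left alone. Origin: centre of its underside.
- dish_stack_b: Stack of four culture dishes, diameter 90, 62 mm high. Stands loose on the bench, to be left alone. Origin: centre of its underside.
- tube_rack: Wire rack of capped tubes, 88 (x) x 140 (y) mm, 105 mm high. Stands loose on the bench, to be left alone. Origin: centre of its underside.
- dish: Single closed culture dish, diameter 90, 16 mm high. Stands loose on the bench, to be left alone. Origin: centre of its underside.
- dish_cream: Two closed cream-coloured culture dishes, one on the other, diameter 90, 31 mm high. Stands loose on the bench, to be left alone. Origin: centre of its underside.

How it is judged:
On the way, in this order (a step that is already met when the one before it is completed fails the run):
1. the sieve is lifted off the tray's floor, by 12 mm or more, with the three lids in it (z of sieve in the frame of tray above 0.016 m and x of lid0 in the frame of sieve between -0.125 and 0.125 m and y of lid0 in the frame of sieve between -0.08 and 0.08 m and z of lid0 in the frame of sieve between 0.01 and 0.085 m and x of lid1 in the frame of sieve between -0.125 and 0.125 m and y of lid1 in the frame of sieve between -0.08 and 0.08 m and z of lid1 in the frame of sieve between 0.01 and 0.085 m and x of lid2 in the frame of sieve between -0.125 and 0.125 m and y of lid2 in the frame of sieve between -0.08 and 0.08 m and z of lid2 in the frame of sieve between 0.01 and 0.085 m), for 0.1 s.
2. all five red caps lie in the tray while the raised sieve, within 0.3 rad of level, still holds the three lids (all of step 1 and angle between sieve's own z axis and vertical below 0.3 rad and x of cap0 in the frame of tray between -0.15 and 0.15 m and y of cap0 in the frame of tray between -0.12 and 0.12 m and z of cap0 in the frame of tray between -0.005 and 0.038 m and x of cap1 in the frame of tray between -0.15 and 0.15 m and y of cap1 in the frame of tray between -0.12 and 0.12 m and z of cap1 in the frame of tray between -0.005 and 0.038 m and x of cap2 in the frame of tray between -0.15 and 0.15 m and y of cap2 in the frame of tray between -0.12 and 0.12 m and z of cap2 in the frame of tray between -0.005 and 0.038 m and x of cap3 in the frame of tray between -0.15 and 0.15 m and y of cap3 in the frame of tray between -0.12 and 0.12 m and z of cap3 in the frame of tray between -0.005 and 0.038 m and x of cap4 in the frame of tray between -0.15 and 0.15 m and y of cap4 in the frame of tray between -0.12 and 0.12 m and z of cap4 in the frame of tray between -0.005 and 0.038 m), for 0.2 s.
3. the sieve is tipped by more than 0.4 rad with its front lip over the tub (angle between sieve's own z axis and vertical above 0.4 rad and x of sieve_lip in the frame of tub between -0.12 and 0.12 m and y of sieve_lip in the frame of tub between -0.1 and 0.1 m), for 0.05 s.
4. all three lids lie in the tub (x of lid0 in the frame of tub between -0.1 and 0.1 m and y of lid0 in the frame of tub between -0.1 and 0.1 m and z of lid0 in the frame of tub between -0.005 and 0.085 m and x of lid1 in the frame of tub between -0.1 and 0.1 m and y of lid1 in the frame of tub between -0.1 and 0.1 m and z of lid1 in the frame of tub between -0.005 and 0.085 m and x of lid2 in the frame of tub between -0.1 and 0.1 m and y of lid2 in the frame of tub between -0.1 and 0.1 m and z of lid2 in the frame of tub between -0.005 and 0.085 m), for 0.2 s.
At the end, for the whole second after the job is handed in: All five red caps lie in the tray, all three yellow lids lie in the tub below its rim, and the empty sieve stands upright (within 0.06 rad) with its feet on the mat, its origin within 50 mm (along the mat's length) and 30 mm (across it) of the mat's centre, at rest and let go (all of step 4 and x of cap0 in the frame of tray between -0.15 and 0.15 m and y of cap0 in the frame of tray between -0.12 and 0.12 m and z of cap0 in the frame of tray between -0.005 and 0.038 m and x of cap1 in the frame of tray between -0.15 and 0.15 m and y of cap1 in the frame of tray between -0.12 and 0.12 m and z of cap1 in the frame of tray between -0.005 and 0.038 m and x of cap2 in the frame of tray between -0.15 and 0.15 m and y of cap2 in the frame of tray between -0.12 and 0.12 m and z of cap2 in the frame of tray between -0.005 and 0.038 m and x of cap3 in the frame of tray between -0.15 and 0.15 m and y of cap3 in the frame of tray between -0.12 and 0.12 m and z of cap3 in the frame of tray between -0.005 and 0.038 m and x of cap4 in the frame of tray between -0.15 and 0.15 m and y of cap4 in the frame of tray between -0.12 and 0.12 m and z of cap4 in the frame of tray between -0.005 and 0.038 m and x of sieve in the frame of mat between -0.05 and 0.05 m and y of sieve in the frame of mat between -0.03 and 0.03 m and z of sieve in the frame of mat between -0.002 and 0.01 m and angle between sieve's own z axis and vertical below 0.06 rad and linear speed of sieve below 0.02 m/s and contact force between the fingers and sieve below 0.1 N); the robot touches nothing.
It fails at once if a loose bystander (culture dishes, tube rack) is moved more than 30 mm (distance of any of dish_stack_a, dish_stack_b, tube_rack, dish, dish_cream from where it was at the start of the episode above 0.03 m).
It fails at once if the sieve is dropped or flung (faster than 1.2 m/s) (linear speed of sieve above 1.2 m/s).
It also fails if it takes over 61 s, if anything falls off the work surface, if the arm or the gripper's body presses on something with over 40 N, if the wrist force passes 120 N, or if a joint passes its speed limit or range.

## Working session

There is one attempt and no reset: what is moved stays moved. The work goes in short steps, Python scripts to look and compute and a tool call to move; the robot and the scene stay as the last step left them, time stands still between calls to the robot, and variables do not carry over. Pictures are saved under pics/ and viewed, and the job is handed in when it is done.

Besides the shell and the picture viewer there is one more tool, called after ">>>" by a JSON object that holds its "method" and its "body". step_arm: Moves the arm, as the interface text tells. Its arguments: {"type":"object","properties":{"series":{"type":"array","items":{"type":"object","properties":{"x":{"type":"number"},"y":{"type":"number"},"z":{"type":"number"},"twist":{"type":"number"},"jaw":{"type":"number"}}}}},"required":["series"]}

```bash
mkdir -p pics; ls
cat > h.py <<'E'
import numpy as np, cv2
from workcell import bot
def info(n):
    c=bot.camera_info(n); return np.array(c["camera_matrix"]),np.array(c["D"]),np.array(c["R"]),np.array(c["t"])
def snap(n,name):
    p,d=bot.camera(n); cv2.imwrite(f"pics/{name}.png",p[:,:,::-1]); np.savez(f"pics/{name}.npz",p=p,d=d); return p,d
def ray(n,uv):
    K,D,R,t=info(n); uv=np.array(uv,float).reshape(-1,1,2)
    xy=cv2.undistortPoints(uv,K,D).reshape(-1,2)
    return -R.T@t, np.c_[xy,np.ones(len(xy))]@R, xy
def onplane(n,uv,z):
    o,d,_=ray(n,uv); return o+d*((z-o[2])/d[:,2])[:,None]
def bydepth(n,uv,dep):
    o,d,_=ray(n,uv); return o+d*np.array(dep,float).reshape(-1,1)
def cloud(n,d):
    v,u=np.mgrid[0:480,0:640]; P=bydepth(n,np.c_[u.ravel(),v.ravel()],d.ravel()).reshape(480,640,3); P[d<=0]=np.nan; return P
def proj(n,X):
    K,D,R,t=info(n); return cv2.projectPoints(np.array(X,float).reshape(-1,1,3),cv2.Rodrigues(R)[0],t,K,D)[0].reshape(-1,2)
E
python3 - <<'E'
from h import *
np.set_printoptions(precision=4,suppress=True)
o=bot.get_obs(); print(o)
for n in("top","side"):
    snap(n,n+"0"); print(info(n)[0], -info(n)[2].T@info(n)[3], info(n)[1])
E
```

```text
pics
{'clock': 0.0, 'joint_pos': array([-1.187 ,  0.2414,  0.0037,  1.3352,  0.    ,  1.5708]), 'joint_vel': array([-0.0015,  0.0001,  0.0002,  0.0012, -0.0007,  0.001 ]), 'tau': array([ -0.0011, -37.2319,  25.2407,   0.0168,  -0.0001,  -0.    ]), 'eef_pos': array([ 0.187 , -0.4629,  0.1965]), 'tool_rot': array([ 0.3959,  0.5868, -0.395 ,  0.5856]), 'ft_force': array([-0.7251, -0.1713,  0.1711]), 'ft_torque': array([ 0.0364, -0.011 , -0.0599]), 'grip_width': 0.08543808926252269}
[[469.0836   0.     311.6844]
 [  0.     469.0836 242.7859]
 [  0.       0.       1.    ]] [ 0.4213 -0.0022  1.2806] [-0.0378  0.      0.      0.      0.    ]
[[509.0583   0.     316.1698]
 [  0.     509.0583 229.0811]
 [  0.       0.       1.    ]] [0.4171 1.0889 1.0872] [-0.117  0.     0.     0.     0.   ]
```

View pics/top0.png

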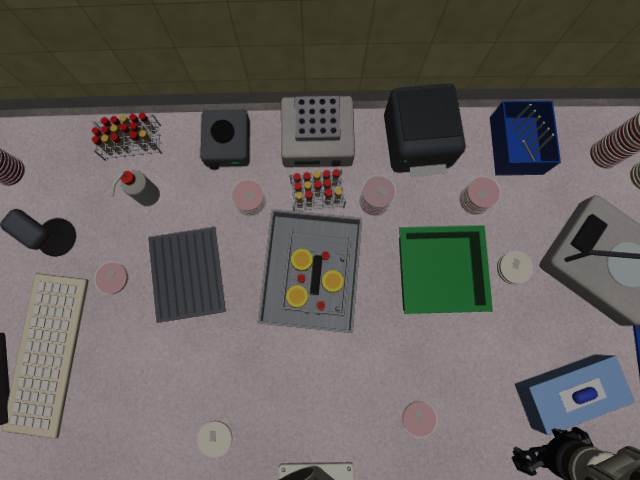

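View pics/side0.png

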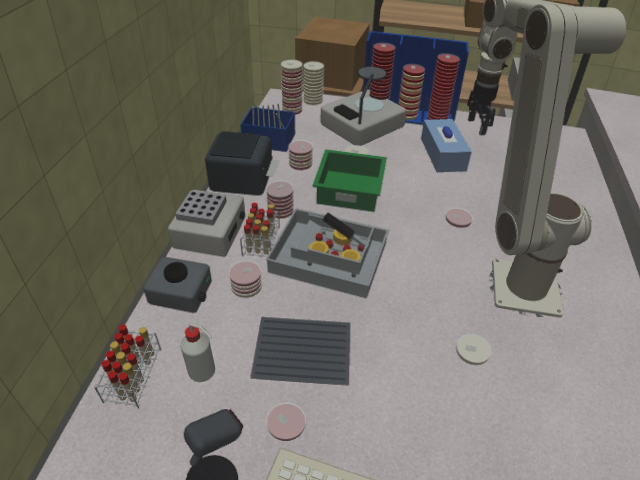

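Run:
```python
from h import *
np.set_printoptions(precision=4,suppress=True)
p=np.load("pics/top0.npz")["p"][:,:,::-1]; 
cv2.imwrite("pics/top0z.png",cv2.resize(p[200:340,245:375],None,fx=5,fy=4.2,interpolation=cv2.INTER_CUBIC)[:600])
s=np.load("pics/side0.npz")["p"][:,:,::-1]
cv2.imwrite("pics/side0z.png",cv2.resize(s[195:300,260:400],None,fx=5.5,fy=5.5,interpolation=cv2.INTER_CUBIC)[:600])
d=np.load("pics/top0.npz")["d"]; P=cloud("top",d)
hsv=cv2.cvtColor(p,cv2.COLOR_BGR2HSV)
def rect(m,zt,nm):
    m=cv2.morphologyEx(m.astype(np.uint8),cv2.MORPH_OPEN,np.ones((3,3)))
    n,l,st,c=cv2.connectedComponentsWithStats(m); i=1+np.argmax(st[1:,4])
    cs,_=cv2.findContours((l==i).astype(np.uint8),cv2.RETR_EXTERNAL,cv2.CHAIN_APPROX_NONE)
    X=onplane("top",cs[0].reshape(-1,2),zt)
    r=cv2.minAreaRect((X[:,:2]*1000).astype(np.float32)); print(nm,r)
H,S,V=hsv[:,:,0],hsv[:,:,1],hsv[:,:,2]
rect((H>45)&(H<80)&(S>120),0.085,"tub")
mm=np.zeros_like(V,bool); mm[220:330,140:235]=True
rect(mm&(V<100),0.004,"mat")
# tray: height-based
print("floor z med",np.nanmedian(P[380:400,300:400,2]))
mm[:]=False; mm[205:340,250:370]=True
z=P[:,:,2]
rect(mm&(z>0.03)&(z<0.2),0.055,"tray")
ys,xs=np.where(mm&(z>0.11)&(V<60)&(z<0.2)); print("grip px",len(xs)); X=P[ys,xs]; print(X.min(0),X.max(0),X.mean(0)); print(cv2.minAreaRect((X[:,:2]*1000).astype(np.float32)))
ymin=[];
# slope of height along x
A=np.c_[X[:,:2],np.ones(len(X))]; print("plane",np.linalg.lstsq(A,X[:,2],rcond=None)[0])
for nm,m in(("red",((H<8)|(H>172))&(S>130)&(V>80)&mm),("yel",(H>15)&(H<32)&(S>120)&(V>100)&mm)):
    n,l,st,c=cv2.connectedComponentsWithStats(m.astype(np.uint8))
    for i in range(1,n):
        if st[i,4]>8: q=P[l==i]; print(nm,c[i],st[i,4],np.nanmedian(q,0))
```

```text
tub ((579.6883544921875, -340.1454772949219), (221.73077392578125, 223.95538330078125), 0.5718820691108704)
mat ((588.9553833007812, 348.599365234375), (240.60260009765625, 190.5288848876953), 8.15428352355957)
floor z med -0.0003792638286010952
tray ((577.5154418945312, -8.28131103515625), (164.28408813476562, 207.9200439453125), 82.96697235107422)
grip px 326
[ 0.5206 -0.0214  0.1105] [0.6113 0.0074 0.1584] [ 0.5668 -0.0076  0.1343]
((565.8856201171875, -7.474855422973633), (21.66641616821289, 92.9631118774414), 82.8258285522461)
plane [ 0.505  -0.0261 -0.1522]
red [325.1176 255.0196] 51 [ 0.6262 -0.0337  0.0496]
red [300.6364 277.8364] 55 [0.5662 0.0311 0.0489]
red [320.5179 305.    ] 56 [ 0.4944 -0.0191  0.049 ]
yel [301.374  258.9751] 361 [0.6152 0.0298 0.0579]
yel [332.3634 280.6233] 377 [ 0.5561 -0.0509  0.058 ]
yel [296.5263 295.7684] 380 [0.5184 0.0421 0.0581]
```

View pics/top0z.png

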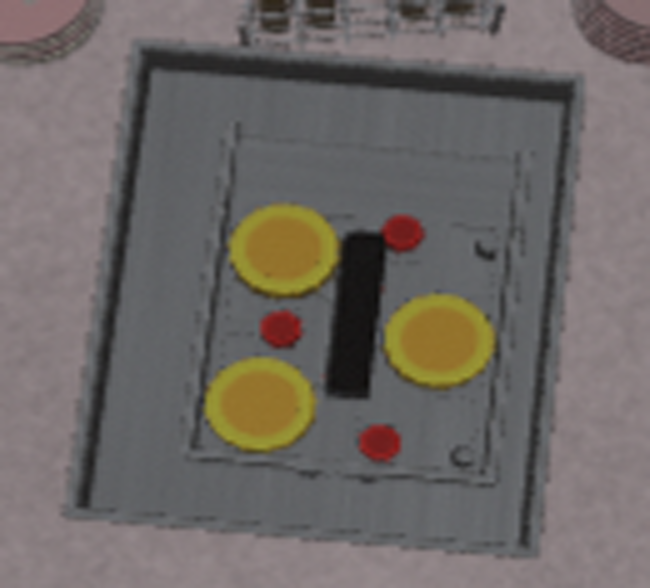

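View pics/side0z.png

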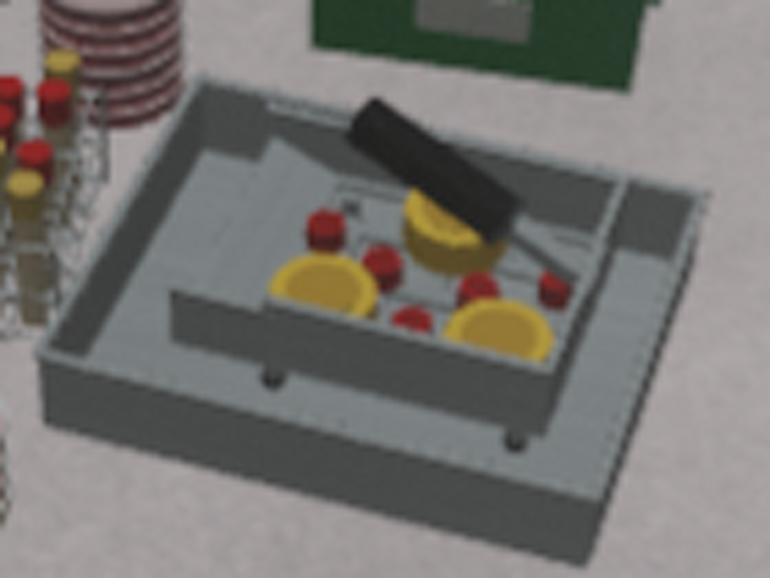

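Run:
```python
from h import *
from scipy.spatial.transform import Rotation as Ro
np.set_printoptions(precision=4,suppress=True)
f=np.load("pics/top0.npz"); p,d=f["p"],f["d"]; P=cloud("top",d); z=P[:,:,2]
o=bot.get_obs(); M=Ro.from_quat(o["tool_rot"]).as_matrix(); print(M, "jaw yaw",np.degrees(np.arctan2(M[1,2],M[0,2])))
# tray outer rim: largest component of z>0.045 not sieve
mm=np.zeros_like(z,bool); mm[203:340,250:370]=True
m=(mm&(z>0.03)).astype(np.uint8)
n,l,st,c=cv2.connectedComponentsWithStats(m)
for i in range(1,n):
    if st[i,4]>30:
        q=P[l==i]; print(st[i],np.nanmedian(q,0),cv2.minAreaRect((q[:,:2]*1000).astype(np.float32)))
# sieve walls: points within sieve area z .066-.085
a=np.radians(-7.2); ex=np.array([np.cos(a),np.sin(a)]); ey=np.array([-ex[1],ex[0]])
q=P[mm&(z>0.066)&(z<0.09)]; q=q[np.all(np.isfinite(q),1)]
u=(q[:,:2]-[0.572,-0.0085])@np.c_[ex,ey]; print(len(u),np.percentile(u,[0,2,50,98,100],axis=0))
print(np.histogram(u[:,1],bins=np.arange(-.1,.1,.005)), np.histogram(u[:,0],bins=np.arange(-.1,.1,.01)))
```

```text
[[-0.0007  0.9273  0.3744]
 [ 0.0017  0.3744 -0.9273]
 [-1.     -0.     -0.0019]] jaw yaw -68.01085836536214
[250 203  13  10  90] [0.7617 0.1545 0.0584] ((763.6046142578125, 151.54898071289062), (18.50814437866211, 35.41081619262695), 9.774855613708496)
[293 203  15   7  47] [0.7652 0.0359 0.0393] ((766.9881591796875, 32.588584899902344), (14.748963356018066, 39.2585334777832), 10.38650131225586)
[361 203   9   9  53] [ 0.7572 -0.1475  0.0489] ((758.7962646484375, -146.2030487060547), (29.463876724243164, 4.08383846282959), 46.87992858886719)
[ 258  209  104  124 1455] [0.6148 0.0073 0.0556] ((589.3497314453125, 5.6753997802734375), (246.4380340576172, 306.97918701171875), 83.28816986083984)
[ 281  229   70   87 3822] [ 0.5792 -0.0041  0.0558] ((579.0414428710938, -8.894927978515625), (162.28761291503906, 214.40682983398438), 82.98163604736328)
603 [[-0.099  -0.1217]
 [-0.0969 -0.0809]
 [-0.0434  0.001 ]
 [ 0.1908  0.0812]
 [ 0.2044  0.1952]]
(array([  0,   0,   0,  15, 152,  18,   5,   6,   5,   4,   4,   6,   6,
         4,   4,   5,   7,   7,  13,  24,  24,  14,   5,   6,   5,   6,
         6,   5,   4,   4,   8,   8,   6,   6,   6, 146,  45,   0,   0]), array([-0.1  , -0.095, -0.09 , -0.085, -0.08 , -0.075, -0.07 , -0.065,
       -0.06 , -0.055, -0.05 , -0.045, -0.04 , -0.035, -0.03 , -0.025,
       -0.02 , -0.015, -0.01 , -0.005,  0.   ,  0.005,  0.01 ,  0.015,
        0.02 ,  0.025,  0.03 ,  0.035,  0.04 ,  0.045,  0.05 ,  0.055,
        0.06 ,  0.065,  0.07 ,  0.075,  0.08 ,  0.085,  0.09 ,  0.095])) (array([168,  44,  37,  22,  20,  17,  18,  19,  18,  16,  22,  14,  18,
        19,  17,  16,  15,  14,  17]), array([-0.1 , -0.09, -0.08, -0.07, -0.06, -0.05, -0.04, -0.03, -0.02,
       -0.01, -0.  ,  0.01,  0.02,  0.03,  0.04,  0.05,  0.06,  0.07,
        0.08,  0.09]))
```

Run:
```python
from h import *
# edge picks by colour: tray rim (outer) corners from zoomed top image: (u=x/5+245, v=y/4.2+200)
pts=np.array([[135,42],[582,75],[538,555],[65,515]],float)
uv=pts/[5,4.2857]+0; uv=pts/[5,4.2]+[245,200]
X=onplane("top",uv,0.055); print(X, X.mean(0)); print(np.linalg.norm(np.diff(np.r_[X,X[:1]],axis=0),axis=1))
```

```text
[[ 0.75107832  0.10679001  0.055     ]
 [ 0.72480722 -0.13364643  0.055     ]
 [ 0.42322812 -0.09999284  0.055     ]
 [ 0.45152625  0.14331413  0.055     ]] [0.58765998 0.00411622 0.055     ]
[0.24186743 0.30345102 0.24494707 0.30177054]
```

Run:
```python
from h import *
np.set_printoptions(precision=4,suppress=True)
f=lambda p:np.array(p,float)/[5,4.2]+[245,200]
a=np.radians(-7.1); ex=np.array([np.cos(a),np.sin(a)]); ey=np.array([-ex[1],ex[0]])
for z,pt in((.076,[[192,457],[492,482]]),(.05,[[237,137],[522,158]]),(.155,[[345,233],[385,236]]),(.105,[[327,396],[369,398]])):
    X=onplane("top",f(pt),z); print(z,X.ravel(), (X.mean(0)[:2]-[.565,-.0085])@np.c_[ex,ey])
g=np.array([[375,97],[520,205],[490,240],[350,130]],float)/5.5+[260,195]
print(onplane("side",g,0.13))
# side depth of grip
s=np.load("pics/side0.npz"); P=cloud("side",s["d"]); p=s["p"].astype(int)
m=np.zeros((480,640),bool); m[205:245,318:358]=True
m&=(p.max(2)<45)&(P[:,:,2]>.09)
q=P[m]; print(len(q),q.min(0),q.max(0),q.mean(0)); t=q[:,0]*ex[0]+q[:,1]*ex[1]; print(t.min(),t.max(), np.array([.565,-.0085])@ex)
```

```text
0.076 [ 0.4848  0.0761  0.076   0.4671 -0.0763  0.076 ] [-0.0894 -0.0027]
0.05 [ 0.6887  0.0525  0.05    0.6722 -0.1     0.05  ] [ 0.1164 -0.0009]
0.155 [ 0.608  -0.0042  0.155   0.6059 -0.0236  0.155 ] [ 0.0423 -0.0002]
0.105 [ 0.5182  0.0065  0.105   0.5166 -0.0145  0.105 ] [-0.0478 -0.0015]
[[ 0.6048 -0.0474  0.13  ]
 [ 0.5159  0.0205  0.13  ]
 [ 0.5266  0.0501  0.13  ]
 [ 0.6124 -0.0176  0.13  ]]
282 [ 0.5246 -0.0202  0.0943] [0.6123 0.0149 0.1552] [ 0.567  -0.0013  0.1277]
0.520151606289797 0.6084397068249179 0.5617181574575952
```

>>> {"method": "step_arm", "body": {"series": [{"x": 2.7, "y": 3.2, "z": 0.3, "twist": -5, "jaw": 8.5}, {"x": 5.4, "y": 6.4, "z": 0.3, "twist": -10, "jaw": 8.5}, {"x": 8, "y": 9.6, "z": 0.3, "twist": -15, "jaw": 8.5}, {"x": 10.7, "y": 12.8, "z": 0.3, "twist": -20, "jaw": 8.5}, {"x": 13.4, "y": 16, "z": 0.3, "twist": -25, "jaw": 8.5}, {"x": 16, "y": 19.2, "z": 0.3, "twist": -29, "jaw": 8.5}]}}

```text
clock: 0.6
eef_pos: [0.3474, -0.2695, 0.1993]
tool_rot: [0.531, 0.468, -0.53, 0.467]
ft_force: [0.7, 0.2, 0.1]
grip_width: 0.0848
```

```bash
cat > st.py <<'E'
from h import *
from scipy.spatial.transform import Rotation as Ro
np.set_printoptions(precision=4,suppress=True)
def st():
    o=bot.get_obs(); M=Ro.from_quat(o["tool_rot"]).as_matrix()
    print("t",o["clock"],"pos",o["eef_pos"],"jawyaw",np.degrees(np.arctan2(M[1,2],M[0,2])),"q",o["joint_pos"],"F",o["ft_force"],"T",o["ft_torque"],"w",o["grip_width"], "down",M[:,0])
if __name__=="__main__": st()
E
python3 st.py
```

```text
t 0.6 pos [ 0.3474 -0.2695  0.1993] jawyaw -97.27521939814379 q [-0.661   0.1216 -0.1367  1.3139  0.0017  2.6075] F [0.6534 0.1601 0.0698] T [-0.0594 -0.0538  0.0012] w 0.0848389612525654 down [-0.0001  0.0022 -1.    ]
```

>>> {"method": "step_arm", "body": {"series": [{"x": 2.5, "y": 3, "z": 0, "twist": 7, "jaw": 8.5}, {"x": 5, "y": 6, "z": 0, "twist": 14, "jaw": 8.5}, {"x": 7.5, "y": 9, "z": 0, "twist": 21, "jaw": 8.5}, {"x": 10, "y": 12, "z": 0, "twist": 28, "jaw": 8.5}, {"x": 12.5, "y": 15, "z": 0, "twist": 35, "jaw": 8.5}, {"x": 15, "y": 18, "z": 0, "twist": 42, "jaw": 8.5}, {"x": 17.5, "y": 20.8, "z": 0, "twist": 49, "jaw": 8.5}, {"x": 19.5, "y": 23.5, "z": 0, "twist": 56, "jaw": 8.5}, {"x": 21, "y": 25, "z": 0, "twist": 63, "jaw": 8.5}, {"x": 21.9, "y": 26, "z": 0, "twist": 70, "jaw": 8.5}]}}

```text
clock: 1.43
eef_pos: [0.5676, -0.0069, 0.1983]
tool_rot: [0.164, 0.689, -0.164, 0.687]
ft_force: [0.1, 0.1, -0.7]
grip_width: 0.0852
```

>>> {"method": "step_arm", "body": {"series": [{"twist": 7, "jaw": 8.5}, {"twist": 14, "jaw": 8.5}, {"twist": 21, "jaw": 8.5}, {"twist": 28, "jaw": 8.5}, {"twist": 35, "jaw": 8.5}, {"twist": 42, "jaw": 8.5}, {"twist": 49, "jaw": 8.5}, {"twist": 56, "jaw": 8.5}, {"twist": 63, "jaw": 8.5}, {"twist": 70, "jaw": 8.5}]}}

```text
$.series[0]: bad value
```

```bash
python3 st.py
```

```text
t 1.4333 pos [ 0.5676 -0.0069  0.1983] jawyaw -26.760090936913155 q [-0.0128  0.3787  0.1994  1.3944  0.001   2.025 ] F [ 0.1104  0.0583 -0.6691] T [0.0018 0.0208 0.0582] w 0.08519266284663722 down [-0.003   0.0011 -1.    ]
```

>>> {"method": "step_arm", "body": {"series": [{"x": -0.1, "y": -0.2, "z": 0, "twist": 7, "jaw": 8.5}, {"x": -0.1, "y": -0.2, "z": 0, "twist": 14, "jaw": 8.5}, {"x": -0.1, "y": -0.2, "z": 0, "twist": 21, "jaw": 8.5}, {"x": -0.1, "y": -0.2, "z": 0, "twist": 28, "jaw": 8.5}, {"x": -0.1, "y": -0.2, "z": 0, "twist": 35, "jaw": 8.5}, {"x": -0.1, "y": -0.2, "z": 0, "twist": 42, "jaw": 8.5}, {"x": -0.1, "y": -0.2, "z": 0, "twist": 49, "jaw": 8.5}, {"x": -0.1, "y": -0.2, "z": 0, "twist": 56, "jaw": 8.5}, {"x": -0.1, "y": -0.2, "z": 0, "twist": 63, "jaw": 8.5}, {"x": -0.1, "y": -0.2, "z": 0, "twist": 70, "jaw": 8.5}]}}

```text
clock: 2.27
eef_pos: [0.5661, -0.0089, 0.1976]
tool_rot: [-0.263, 0.658, 0.262, 0.655]
ft_force: [0.4, 0.7, -0.6]
grip_width: 0.0851
```

>>> {"method": "step_arm", "body": {"series": [{"x": 0, "y": 0, "z": 0, "twist": 7, "jaw": 6}, {"x": 0, "y": 0, "z": 0, "twist": 14, "jaw": 6}, {"x": 0, "y": 0, "z": 0, "twist": 21, "jaw": 6}, {"x": 0, "y": 0, "z": 0, "twist": 28, "jaw": 6}, {"x": 0, "y": 0, "z": 0, "twist": 35, "jaw": 6}, {"x": 0, "y": 0, "z": 0, "twist": 39.5, "jaw": 6}, {"x": 0, "y": 0, "z": 0, "twist": 39.5, "jaw": 6}]}}

```text
clock: 2.85
eef_pos: [0.5657, -0.0089, 0.197]
tool_rot: [-0.47, 0.531, 0.469, 0.527]
ft_force: [0.1, -0.1, 1.2]
grip_width: 0.0603
```

Run:
```python
from st import *
st(); snap("top","top1"); snap("side","side1")
p=cv2.imread("pics/top1.png"); s=cv2.imread("pics/side1.png")
cv2.imwrite("pics/z1.png",np.hstack([cv2.resize(p[200:340,240:375],(400,415)),cv2.resize(s[175:315,250:385],(400,415))]))
```

```text
t 2.85 pos [ 0.5657 -0.0089  0.197 ] jawyaw 83.1579671541189 q [-0.0133  0.3749  0.1903  1.3886 -0.0042  0.1062] F [ 0.1112 -0.0504  1.1602] T [0.0601 0.0214 0.0184] w 0.06029826814900203 down [-0.0024 -0.0041 -1.    ]
```

View pics/z1.png

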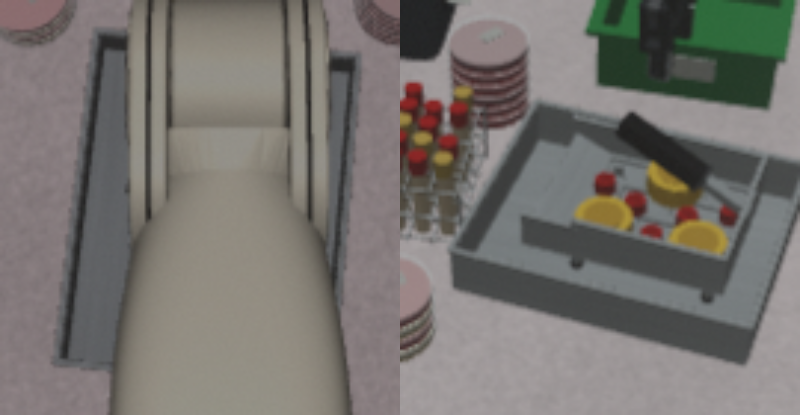

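>>> {"method": "step_arm", "body": {"series": [{"x": 0, "y": 0, "z": -3.5, "twist": 0, "jaw": 6}, {"x": 0, "y": 0, "z": -7, "twist": 0, "jaw": 6}, {"x": 0, "y": 0, "z": -9.7, "twist": 0, "jaw": 6}, {"x": 0, "y": 0, "z": -9.7, "twist": 0, "jaw": 6}]}}

```text
clock: 3.28
eef_pos: [0.5607, -0.0089, 0.0938]
tool_rot: [-0.466, 0.535, 0.47, 0.525]
ft_force: [-1.4, 0.4, -0.7]
grip_width: 0.0596
```

Run:
```python
from st import *
st(); snap("side","side2")
s=cv2.imread("pics/side2.png")
cv2.imwrite("pics/z2.png",cv2.resize(s[175:315,250:400],(750,600),interpolation=cv2.INTER_CUBIC))
```

```text
t 3.2833 pos [ 0.5607 -0.0089  0.0938] jawyaw 82.87508635515537 q [-0.0133  0.4348  0.0058  1.1562 -0.0041  0.1111] F [-1.433   0.4343 -0.6948] T [ 0.009   0.1224 -0.0009] w 0.05959868210678943 down [-0.0144 -0.0039 -0.9999]
```

View pics/z2.png

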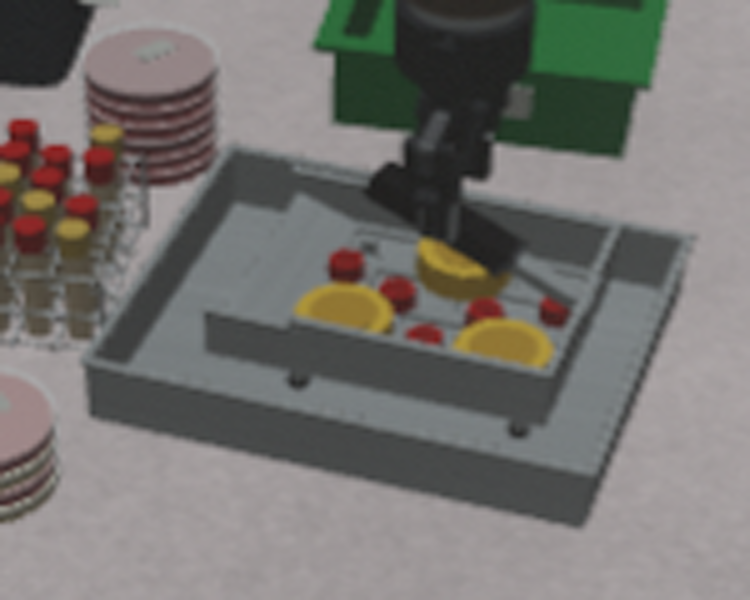

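>>> {"method": "step_arm", "body": {"series": [{"x": 0.5, "y": 0, "z": 0.6, "twist": 0, "jaw": 6}, {"x": 0.5, "y": 0, "z": 0.6, "twist": 0, "jaw": 6}, {"x": 0.5, "y": 0, "z": 0.6, "twist": 0, "jaw": 6}]}}

```text
clock: 3.58
eef_pos: [0.5702, -0.0089, 0.1058]
tool_rot: [-0.468, 0.532, 0.468, 0.528]
ft_force: [0.4, -0.1, 0.3]
grip_width: 0.0604
```

```bash
python3 st.py
```

```text
t 3.5833 pos [ 0.5702 -0.0089  0.1058] jawyaw 82.86916484776773 q [-0.0132  0.4353  0.04    1.18   -0.0042  0.1113] F [ 0.3503 -0.1024  0.2726] T [-0.0143 -0.0192 -0.0243] w 0.060380413829715276 down [-0.0046 -0.0041 -1.    ]
```

>>> {"method": "step_arm", "body": {"series": [{"x": -0.3, "y": 0, "z": -0.5, "twist": 0, "jaw": 6}, {"x": -0.4, "y": 0, "z": -0.5, "twist": 0, "jaw": 4}, {"x": -0.4, "y": 0, "z": -0.5, "twist": 0, "jaw": 2.5}, {"x": -0.4, "y": 0, "z": -0.5, "twist": 0, "jaw": 1.5}, {"x": -0.4, "y": 0, "z": -0.5, "twist": 0, "jaw": 1}, {"x": -0.4, "y": 0, "z": -0.5, "twist": 0, "jaw": 0}, {"x": -0.4, "y": 0, "z": -0.5, "twist": 0, "jaw": 0}, {"x": -0.4, "y": 0, "z": -0.5, "twist": 0, "jaw": 0}]}}

```text
clock: 4.25
eef_pos: [0.5663, -0.0088, 0.1015]
tool_rot: [-0.468, 0.532, 0.468, 0.528]
ft_force: [-3.0, 1.2, 5.6]
grip_width: 0.0182
```

```bash
python3 st.py
```

```text
t 4.25 pos [ 0.5663 -0.0088  0.1015] jawyaw 82.87285033352653 q [-0.0132  0.4308  0.0207  1.1649 -0.0038  0.1112] F [-3.0417  1.2006  5.6038] T [ 0.2414  0.4225 -0.042 ] w 0.01824400273072544 down [-0.0042 -0.0038 -1.    ]
```

>>> {"method": "step_arm", "body": {"series": [{"x": 0, "y": 0, "z": 1, "twist": 0, "jaw": 0}, {"x": 0, "y": 0, "z": 2, "twist": 0, "jaw": 0}, {"x": 0, "y": 0.5, "z": 3, "twist": 0, "jaw": 0}, {"x": 0.3, "y": 1, "z": 3.5, "twist": 0, "jaw": 0}, {"x": 0.5, "y": 1.4, "z": 3.7, "twist": 0, "jaw": 0}, {"x": 0.5, "y": 1.4, "z": 3.7, "twist": 0, "jaw": 0}, {"x": 0.5, "y": 1.4, "z": 3.7, "twist": 0, "jaw": 0}]}}

```text
clock: 4.83
eef_pos: [0.5714, 0.0057, 0.1382]
tool_rot: [-0.468, 0.532, 0.468, 0.528]
ft_force: [0.1, 0.0, -6.1]
grip_width: 0.0179
```

```bash
cat > v.py <<'E'
import sys
from st import *
st(); n=sys.argv[1]; snap("side","side_"+n)
s=cv2.imread(f"pics/side_{n}.png"); b=[int(i) for i in sys.argv[2:6]] if len(sys.argv)>5 else [175,315,250,400]
cv2.imwrite(f"pics/v_{n}.png",cv2.resize(s[b[0]:b[1],b[2]:b[3]],(750,600),interpolation=cv2.INTER_CUBIC))
E
python3 v.py 3
```

```text
t 4.8333 pos [0.5714 0.0057 0.1382] jawyaw 82.93006029551678 q [ 0.0124  0.4156  0.0969  1.2566 -0.004   0.1358] F [ 0.1182  0.0288 -6.0979] T [-0.0329 -0.0294 -0.0085] w 0.017928844109186416 down [-0.0045 -0.0041 -1.    ]
```

View pics/v_3.png

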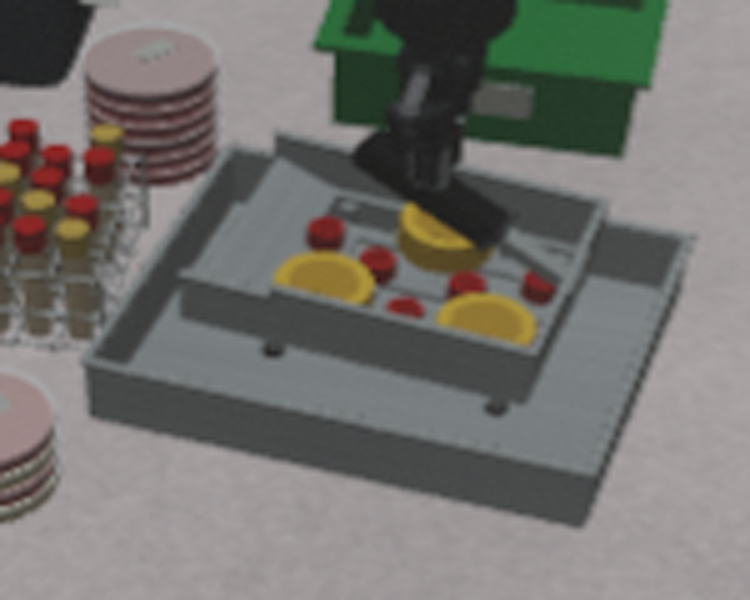

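>>> {"method": "step_arm", "body": {"series": [{"x": 0.2, "y": 1.5, "z": 0, "twist": 0, "jaw": 0}, {"x": -0.2, "y": -1.5, "z": 0, "twist": 0, "jaw": 0}, {"x": 0.2, "y": 1.5, "z": 0, "twist": 0, "jaw": 0}, {"x": -0.2, "y": -1.5, "z": 0, "twist": 0, "jaw": 0}, {"x": 0.2, "y": 1.5, "z": 0, "twist": 0, "jaw": 0}, {"x": -0.2, "y": -1.5, "z": 0, "twist": 0, "jaw": 0}, {"x": 0.2, "y": 1.5, "z": 0, "twist": 0, "jaw": 0}, {"x": -0.2, "y": -1.5, "z": 0, "twist": 0, "jaw": 0}, {"x": 0, "y": 0, "z": 0, "twist": 0, "jaw": 0}]}}

```text
clock: 5.63
eef_pos: [0.5697, 0.0008, 0.1371]
tool_rot: [-0.468, 0.535, 0.466, 0.526]
ft_force: [-1.3, -3.9, -5.7]
grip_width: 0.0166
```

```bash
python3 v.py 4
```

```text
t 5.6333 pos [0.5697 0.0008 0.1371] jawyaw 82.71687316680391 q [ 0.0075  0.4159  0.0943  1.257  -0.0103  0.1346] F [-1.2562 -3.8975 -5.6961] T [-0.7473  0.1661 -0.0366] w 0.016649424028809846 down [-0.0078 -0.0104 -0.9999]
```

View pics/v_4.png

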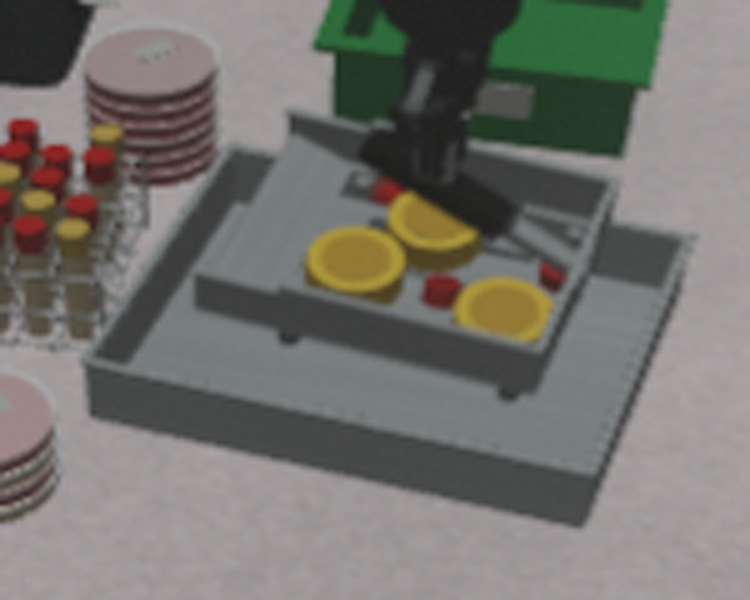

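>>> {"method": "step_arm", "body": {"series": [{"x": 1.2, "y": 1.8, "z": 0, "twist": 0, "jaw": 0}, {"x": -0.8, "y": -0.8, "z": 0, "twist": 0, "jaw": 0}, {"x": 1.2, "y": 1.8, "z": 0, "twist": 0, "jaw": 0}, {"x": -0.8, "y": -0.8, "z": 0, "twist": 0, "jaw": 0}, {"x": 1.2, "y": -0.8, "z": 0, "twist": 0, "jaw": 0}, {"x": -0.8, "y": 1.8, "z": 0, "twist": 0, "jaw": 0}, {"x": 1.2, "y": -0.8, "z": 0, "twist": 0, "jaw": 0}, {"x": -0.8, "y": 1.8, "z": 0, "twist": 0, "jaw": 0}, {"x": 0.2, "y": 0.5, "z": 0, "twist": 0, "jaw": 0}, {"x": 0.2, "y": 0.5, "z": 0, "twist": 0, "jaw": 0}]}}

```text
clock: 6.52
eef_pos: [0.5717, 0.0102, 0.1353]
tool_rot: [-0.467, 0.534, 0.469, 0.526]
ft_force: [0.6, -1.3, -4.5]
grip_width: 0.0162
```

```bash
python3 v.py 5
```

```text
t 6.5167 pos [0.5717 0.0102 0.1353] jawyaw 82.85907054666158 q [ 0.0207  0.4229  0.1002  1.2581 -0.0049  0.1454] F [ 0.562  -1.2771 -4.5279] T [-0.2647  0.0714  0.0112] w 0.016242960403910683 down [-0.0098 -0.0051 -0.9999]
```

View pics/v_5.png

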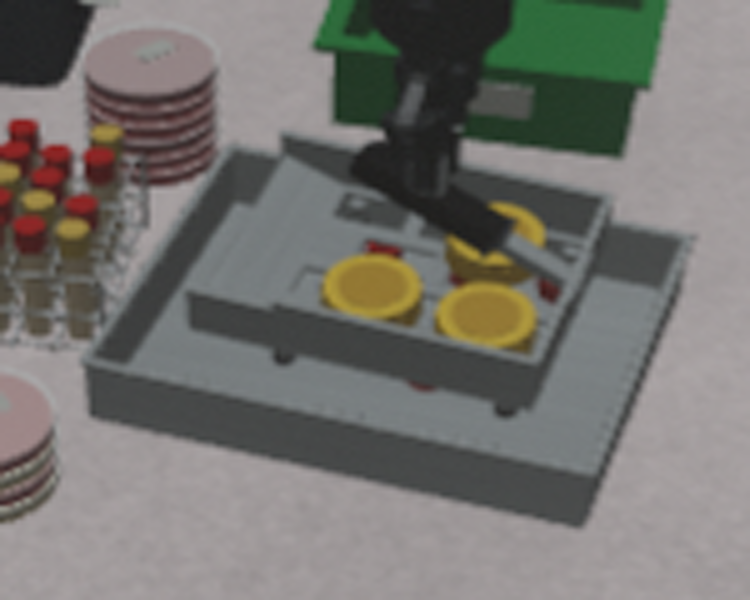

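>>> {"method": "step_arm", "body": {"series": [{"x": -1.0, "y": 1.3, "z": 0, "twist": 0, "jaw": 0}, {"x": 0.8, "y": -2, "z": 0, "twist": 0, "jaw": 0}, {"x": -1.0, "y": 1.3, "z": 0, "twist": 0, "jaw": 0}, {"x": 0.8, "y": -2, "z": 0, "twist": 0, "jaw": 0}, {"x": -0.2, "y": 1.5, "z": 0, "twist": 0, "jaw": 0}, {"x": 0.2, "y": -2, "z": 0, "twist": 0, "jaw": 0}, {"x": -0.2, "y": 1.5, "z": 0, "twist": 0, "jaw": 0}, {"x": 0.2, "y": -2, "z": 0, "twist": 0, "jaw": 0}, {"x": 0, "y": -0.5, "z": 0.2, "twist": 0, "jaw": 0}, {"x": 0, "y": -0.5, "z": 0.2, "twist": 0, "jaw": 0}]}}

```text
clock: 7.4
eef_pos: [0.5735, 0.0069, 0.1401]
tool_rot: [-0.468, 0.532, 0.468, 0.528]
ft_force: [-0.1, -0.3, -0.2]
grip_width: 0.0001
```

```bash
python3 v.py 6
```

```text
t 7.4 pos [0.5735 0.0069 0.1401] jawyaw 82.87502339098202 q [ 0.0139  0.4186  0.1066  1.2631 -0.003   0.1382] F [-0.0679 -0.2941 -0.1629] T [ 0.025  -0.0141 -0.0262] w 0.00012426641794467935 down [-0.0043 -0.003  -1.    ]
```

View pics/v_6.png

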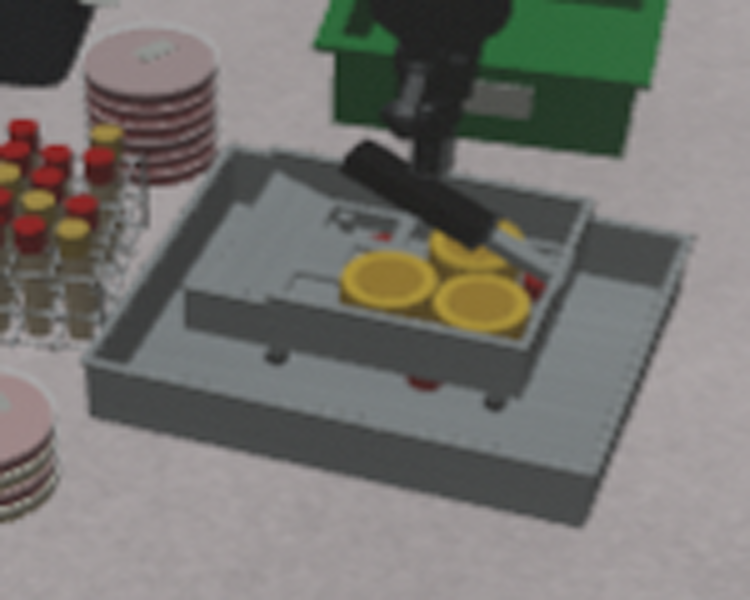

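>>> {"method": "step_arm", "body": {"series": [{"x": 0, "y": 0, "z": 3, "twist": 0, "jaw": 0}, {"x": 0, "y": 0, "z": 6, "twist": 0, "jaw": 4}, {"x": 0, "y": 0, "z": 6, "twist": 0, "jaw": 6}, {"x": 0, "y": 0, "z": 6, "twist": 0, "jaw": 6}]}}

```text
clock: 7.78
eef_pos: [0.5758, 0.0058, 0.2036]
tool_rot: [-0.47, 0.53, 0.466, 0.53]
ft_force: [-0.1, -0.4, -0.5]
grip_width: 0.0364
```

```bash
python3 v.py 7
python3 - <<'E'
from st import *
for k in("side0","side_7"):
    s=np.load(f"pics/{k}.npz"); P=cloud("side",s["d"]); p=s["p"].astype(int)
    a=np.radians(-7.1); ex=np.array([np.cos(a),np.sin(a)]); ey=np.array([-ex[1],ex[0]])
    m=np.zeros((480,640),bool); m[200:245,315:360]=True
    m&=(p.max(2)<45)&(P[:,:,2]>.085)&(P[:,:,2]<.17)
    q=P[m]; print(k,len(q),q.min(0),q.max(0),q.mean(0)); c=q.mean(0); u,s_,v=np.linalg.svd(q-c); print("axis",v[0],"norm",v[2]); t=(q-c)@v[0]; print(t.min(),t.max())
    z=P[:,:,2]
    # sieve near wall top edge / rear wall; points in region
    yy,xx=np.where(m); print(xx.min(),xx.max(),yy.min(),yy.max())
E
```

```text
t 7.7833 pos [0.5758 0.0058 0.2036] jawyaw 82.8541088403997 q [ 0.0125  0.3881  0.227   1.4061 -0.004   0.1372] F [-0.0853 -0.3611 -0.5137] T [-0.0036 -0.0457  0.0217] w 0.0363539313889787 down [ 0.0036 -0.004  -1.    ]
side0 282 [ 0.5246 -0.0202  0.0943] [0.6123 0.0149 0.1552] [ 0.567  -0.0013  0.1277]
axis [-0.8694  0.1089 -0.4819] norm [ 0.1393 -0.8818 -0.4506]
-0.045821322319618434 0.04712379670759225
323 352 213 237
side_7 279 [ 0.5426 -0.0389  0.0973] [ 0.6317 -0.0084  0.1547] [ 0.5854 -0.0222  0.1274]
axis [-0.8644  0.0879 -0.4951] norm [ 0.1545 -0.8906 -0.4278]
-0.04575063094410903 0.04879188957710687
318 347 208 231
```

View pics/v_7.png

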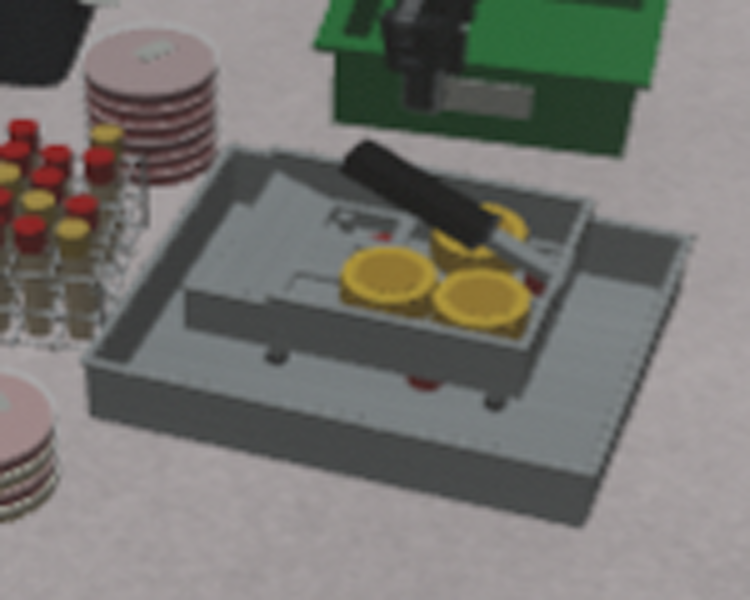

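>>> {"method": "step_arm", "body": {"series": [{"x": 0.9, "y": -2, "z": 0, "twist": 1.3, "jaw": 6}, {"x": 0.9, "y": -3.6, "z": 0, "twist": 1.3, "jaw": 6}, {"x": 0.9, "y": -3.6, "z": -2, "twist": 1.3, "jaw": 6}, {"x": 0.9, "y": -3.6, "z": -5, "twist": 1.3, "jaw": 6}, {"x": 0.9, "y": -3.6, "z": -7.5, "twist": 1.3, "jaw": 6}, {"x": 0.9, "y": -3.6, "z": -9.5, "twist": 1.3, "jaw": 6}, {"x": 0.9, "y": -3.6, "z": -10.7, "twist": 1.3, "jaw": 6}, {"x": 0.9, "y": -3.6, "z": -11.2, "twist": 1.3, "jaw": 6}, {"x": 0.9, "y": -3.6, "z": -11.2, "twist": 1.3, "jaw": 6}, {"x": 0.9, "y": -3.6, "z": -11.2, "twist": 1.3, "jaw": 6}]}}

```text
clock: 8.67
eef_pos: [0.5835, -0.0303, 0.0896]
tool_rot: [-0.475, 0.526, 0.473, 0.524]
ft_force: [0.0, -1.0, -0.2]
grip_width: 0.0601
```

```bash
python3 v.py 8
```

```text
t 8.6667 pos [ 0.5835 -0.0303  0.0896] jawyaw 84.14806038043766 q [-0.0495  0.4705  0.0514  1.1521 -0.004   0.0526] F [ 0.0289 -0.9666 -0.1551] T [ 0.0123  0.0269 -0.0207] w 0.06014636050989477 down [-0.0006 -0.004  -1.    ]
```

View pics/v_8.png

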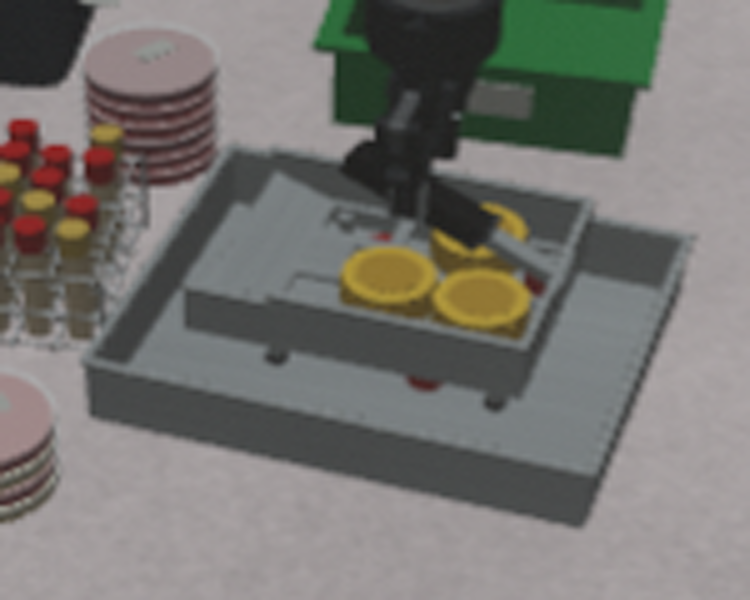

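>>> {"method": "step_arm", "body": {"series": [{"x": 0, "y": 0, "z": 0, "twist": 0, "jaw": 4}, {"x": 0, "y": 0, "z": 0, "twist": 0, "jaw": 2.5}, {"x": 0, "y": 0, "z": 0, "twist": 0, "jaw": 1.5}, {"x": 0, "y": 0, "z": 0, "twist": 0, "jaw": 0}, {"x": 0, "y": 0, "z": 0, "twist": 0, "jaw": 0}, {"x": 0, "y": 0, "z": 0, "twist": 0, "jaw": 0}, {"x": 0, "y": 0, "z": 0, "twist": 0, "jaw": 0}]}}

```text
clock: 9.3
eef_pos: [0.585, -0.0301, 0.0917]
tool_rot: [-0.476, 0.525, 0.472, 0.525]
ft_force: [-0.5, 0.5, 6.4]
grip_width: 0.0199
```

```bash
python3 st.py
```

```text
t 9.3 pos [ 0.585  -0.0301  0.0917] jawyaw 84.15367731186541 q [-0.0493  0.4684  0.0537  1.1524 -0.0037  0.0527] F [-0.4811  0.4532  6.4287] T [ 0.1745  0.1382 -0.0883] w 0.019907579742886004 down [ 0.0034 -0.0039 -1.    ]
```

>>> {"method": "step_arm", "body": {"series": [{"x": 0, "y": 0, "z": 0, "twist": 0, "jaw": 4}, {"x": 0, "y": 0, "z": 0, "twist": 0, "jaw": 4}, {"x": 0, "y": 0, "z": -0.4, "twist": 0, "jaw": 4}, {"x": 0, "y": 0, "z": -0.4, "twist": 0, "jaw": 2.5}, {"x": 0, "y": 0, "z": -0.4, "twist": 0, "jaw": 1}, {"x": 0, "y": 0, "z": -0.4, "twist": 0, "jaw": 0}, {"x": 0, "y": 0, "z": -0.4, "twist": 0, "jaw": 0}, {"x": 0, "y": 0, "z": -0.4, "twist": 0, "jaw": 0}]}}

```text
clock: 9.97
eef_pos: [0.5844, -0.0302, 0.087]
tool_rot: [-0.475, 0.525, 0.472, 0.524]
ft_force: [-0.1, 0.0, -3.9]
grip_width: 0.0202
```

```bash
python3 v.py 9
```

```text
t 9.9667 pos [ 0.5844 -0.0302  0.087 ] jawyaw 84.14876198998236 q [-0.0494  0.4723  0.047   1.1434 -0.0038  0.0527] F [-0.0686  0.0231 -3.8628] T [-0.0034  0.0639 -0.0249] w 0.020179867333236998 down [ 0.0019 -0.0039 -1.    ]
```

View pics/v_9.png

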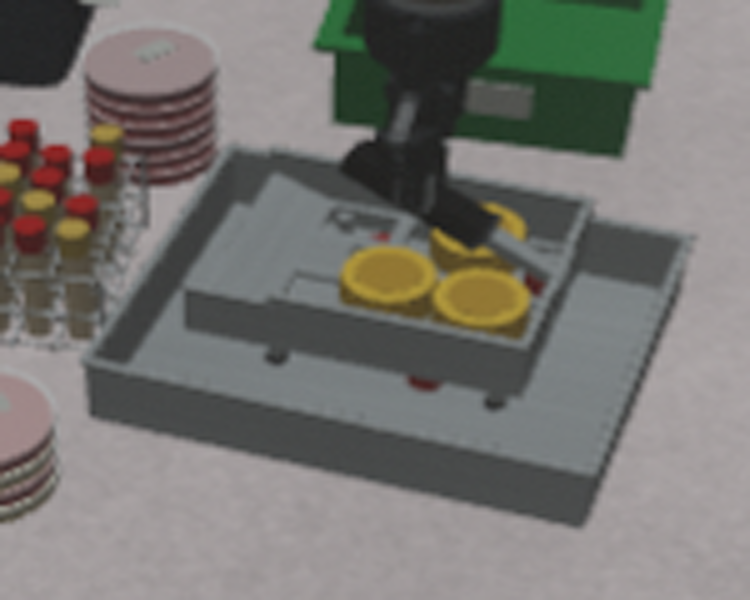

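>>> {"method": "step_arm", "body": {"series": [{"x": 0, "y": 0, "z": 1, "twist": 0, "jaw": 0}, {"x": 0, "y": 0, "z": 2, "twist": 0, "jaw": 0}, {"x": -0.3, "y": 0.9, "z": 3, "twist": 0, "jaw": 0}, {"x": -0.7, "y": 2, "z": 3.7, "twist": 0, "jaw": 0}, {"x": -1.1, "y": 3, "z": 4, "twist": 0, "jaw": 0}, {"x": -1.3, "y": 3.6, "z": 4, "twist": 0, "jaw": 0}, {"x": -1.3, "y": 3.6, "z": 4, "twist": 0, "jaw": 0}]}}

```text
clock: 10.6
eef_pos: [0.5706, 0.0081, 0.1274]
tool_rot: [-0.476, 0.524, 0.473, 0.524]
ft_force: [0.1, -0.8, -5.0]
grip_width: 0.0202
```

```bash
python3 v.py 10
```

```text
t 10.6 pos [0.5706 0.0081 0.1274] jawyaw 84.31285984508479 q [ 0.016   0.4156  0.0678  1.2213 -0.0031  0.1153] F [ 0.0599 -0.8201 -4.99  ] T [ 0.0068 -0.0216 -0.0395] w 0.020248602346564937 down [ 0.0018 -0.0031 -1.    ]
```

View pics/v_10.png

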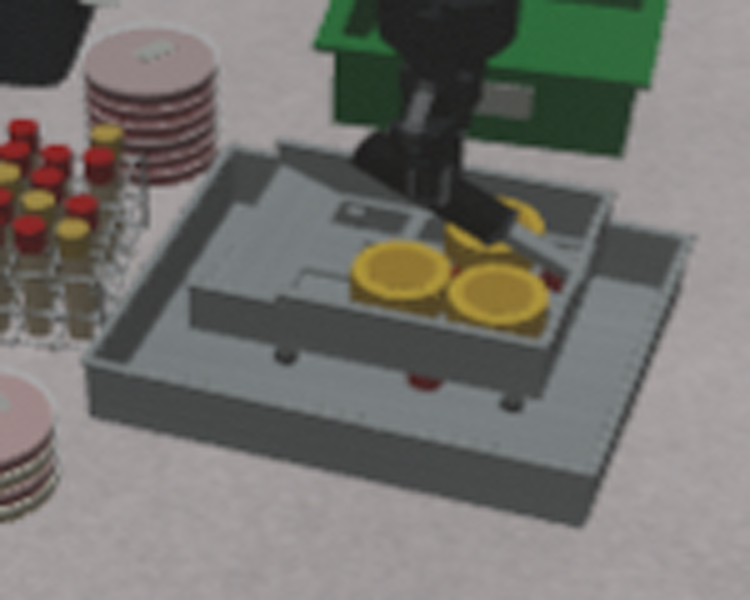

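>>> {"method": "step_arm", "body": {"series": [{"x": 0.8, "y": 0.9, "z": 0, "twist": 0, "jaw": 0}, {"x": 1.5, "y": -1.0, "z": 0, "twist": 0, "jaw": 0}, {"x": -1.5, "y": 0.9, "z": 0, "twist": 0, "jaw": 0}, {"x": 0, "y": -1.2, "z": 0, "twist": 0, "jaw": 0}, {"x": 1.5, "y": 1.0, "z": 0, "twist": 0, "jaw": 0}, {"x": -1.5, "y": -1.2, "z": 0, "twist": 0, "jaw": 0}, {"x": 0, "y": 1, "z": 0, "twist": 0, "jaw": 0}, {"x": 1.5, "y": -1, "z": 0, "twist": 0, "jaw": 0}, {"x": -1, "y": -0.2, "z": 0, "twist": 0, "jaw": 0}, {"x": 0, "y": -0.2, "z": 0, "twist": 0, "jaw": 0}]}}

```text
clock: 11.48
eef_pos: [0.5615, 0.0055, 0.1217]
tool_rot: [-0.471, 0.53, 0.477, 0.519]
ft_force: [-3.4, 1.0, -6.4]
grip_width: 0.0204
```

```bash
python3 v.py 11
```

```text
t 11.4833 pos [0.5615 0.0055 0.1217] jawyaw 84.26556832964171 q [ 0.0119  0.4174  0.0551  1.2252 -0.0033  0.112 ] F [-3.4005  0.9669 -6.4257] T [ 0.1039  0.4855 -0.0412] w 0.020365634354431006 down [-0.0166 -0.0035 -0.9999]
```

View pics/v_11.png

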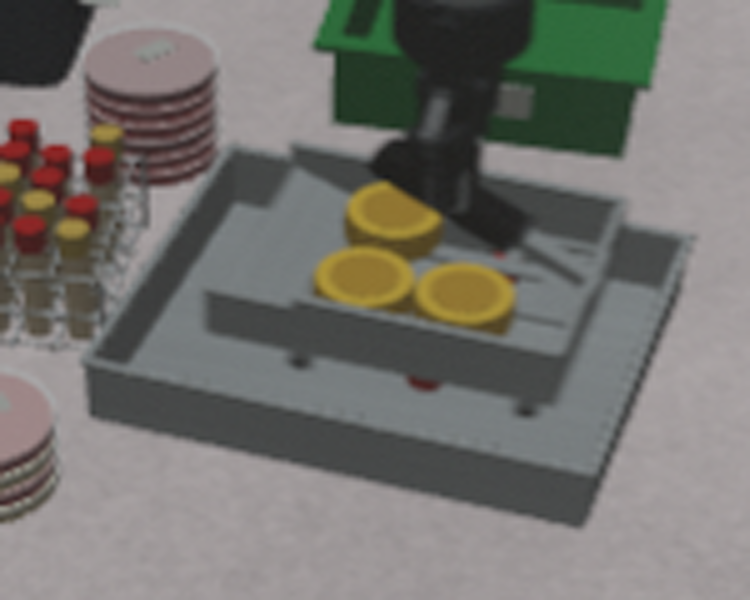

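```bash
cat > red.py <<'E'
import sys
from st import *
for cam in sys.argv[2:]:
    f=np.load(f"pics/{sys.argv[1]}.npz") if cam=="f" else None
    cam2="side" if cam=="f" else cam
    if f is None: p,d=snap(cam,sys.argv[1]+cam)
    else: p,d=f["p"],f["d"]
    P=cloud(cam2,d); h=cv2.cvtColor(p,cv2.COLOR_RGB2HSV); H,S,V=[h[:,:,i] for i in range(3)]
    m=((H<9)|(H>170))&(S>120)&(V>50)&(P[:,:,0]>.42)&(P[:,:,0]<.74)&(abs(P[:,:,1])<.13)&(P[:,:,2]<.12)
    n,l,s,c=cv2.connectedComponentsWithStats(m.astype(np.uint8),connectivity=8)
    for i in range(1,n):
        if s[i,4]>=2: q=P[l==i]; print(cam2,c[i],s[i,4],np.nanmedian(q,0),q[:,2].min(),q[:,2].max())
E
python3 red.py side_11 f
```

```text
side [333.5 264. ] 2 [0.5675 0.0405 0.0105] 0.006180819239062441 0.014913463033944696
```

```bash
sed -i 's/S>120)&(V>50)/S>90)\&(V>35)/' red.py; python3 red.py side_11 f
python3 - <<'E'
import cv2
s=cv2.imread("pics/side_11.png"); cv2.imwrite("pics/v_11b.png",cv2.convertScaleAbs(cv2.resize(s[205:275,290:385],(800,590),interpolation=cv2.INTER_CUBIC),alpha=1.5))
E
```

```text
side [334.1111 264.2222] 9 [0.5655 0.0395 0.0089] 0.0043731422665558295 0.014913463033944696
```

View pics/v_11b.png

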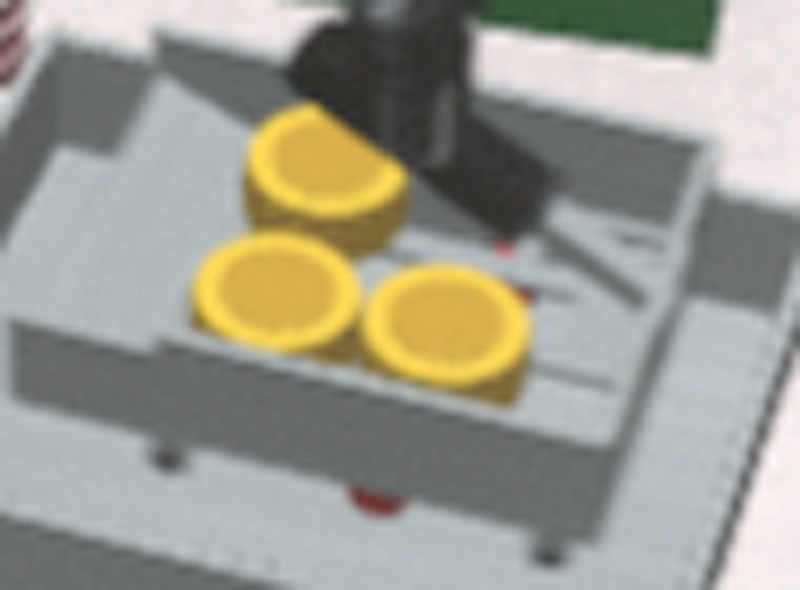

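Run:
```python
from h import *
f=np.load("pics/side_11.npz"); P=cloud("side",f["d"])
for v in range(232,243): print(v,[ (tuple(f["p"][v,u]),np.round(P[v,u],3).tolist()) for u in range(348,355) if int(f["p"][v,u][0])>int(f["p"][v,u][1])+12])
```

```text
232 []
233 [((np.uint8(68), np.uint8(50), np.uint8(48)), [0.532, 0.013, 0.118])]
234 [((np.uint8(105), np.uint8(70), np.uint8(70)), [0.531, 0.018, 0.118]), ((np.uint8(105), np.uint8(74), np.uint8(75)), [0.529, 0.018, 0.119])]
235 [((np.uint8(123), np.uint8(107), np.uint8(109)), [0.537, -0.039, 0.063]), ((np.uint8(125), np.uint8(105), np.uint8(106)), [0.534, -0.041, 0.061])]
236 []
237 []
238 [((np.uint8(157), np.uint8(136), np.uint8(63)), [0.535, 0.004, 0.09]), ((np.uint8(135), np.uint8(119), np.uint8(74)), [0.533, -0.002, 0.084])]
239 [((np.uint8(166), np.uint8(141), np.uint8(58)), [0.534, 0.01, 0.091]), ((np.uint8(164), np.uint8(140), np.uint8(58)), [0.531, 0.01, 0.091]), ((np.uint8(140), np.uint8(117), np.uint8(58)), [0.528, 0.011, 0.093]), ((np.uint8(103), np.uint8(81), np.uint8(57)), [0.529, -0.023, 0.062]), ((np.uint8(81), np.uint8(64), np.uint8(61)), [0.526, -0.028, 0.058])]
240 [((np.uint8(155), np.uint8(129), np.uint8(54)), [0.534, 0.01, 0.087]), ((np.uint8(165), np.uint8(141), np.uint8(57)), [0.531, 0.012, 0.089]), ((np.uint8(164), np.uint8(138), np.uint8(57)), [0.528, 0.01
[... 166 characters left out ...]
8(148), np.uint8(121), np.uint8(52)), [0.533, 0.015, 0.088]), ((np.uint8(158), np.uint8(133), np.uint8(54)), [0.53, 0.017, 0.09]), ((np.uint8(166), np.uint8(143), np.uint8(58)), [0.527, 0.017, 0.09]), ((np.uint8(159), np.uint8(136), np.uint8(62)), [0.524, 0.015, 0.09]), ((np.uint8(133), np.uint8(117), np.uint8(79)), [0.522, 0.011, 0.087])]
242 [((np.uint8(146), np.uint8(119), np.uint8(51)), [0.532, 0.024, 0.092]), ((np.uint8(153), np.uint8(127), np.uint8(54)), [0.529, 0.024, 0.093]), ((np.uint8(166), np.uint8(142), np.uint8(60)), [0.526, 0.019, 0.089]), ((np.uint8(167), np.uint8(145), np.uint8(65)), [0.523, 0.02, 0.091]), ((np.uint8(151), np.uint8(138), np.uint8(91)), [0.521, 0.018, 0.089])]
```

>>> {"method": "step_arm", "body": {"series": [{"x": 1, "y": 1.2, "z": 0.3, "twist": 0, "jaw": 0}, {"x": 1, "y": -1.2, "z": 0.4, "twist": 0, "jaw": 0}, {"x": 1.8, "y": 1.2, "z": 0.5, "twist": 0, "jaw": 0}, {"x": 0.2, "y": -1.2, "z": 0.5, "twist": 0, "jaw": 0}, {"x": 1.8, "y": 1.2, "z": 0.5, "twist": 0, "jaw": 0}, {"x": 0.2, "y": -1.2, "z": 0.5, "twist": 0, "jaw": 0}, {"x": 0.2, "y": 1.2, "z": 0.5, "twist": 0, "jaw": 0}, {"x": 1.8, "y": -1.2, "z": 0.5, "twist": 0, "jaw": 0}, {"x": 1, "y": 0, "z": 0.5, "twist": 0, "jaw": 0}, {"x": 1, "y": 0, "z": 0.5, "twist": 0, "jaw": 0}]}}

```text
clock: 12.37
eef_pos: [0.578, 0.0062, 0.128]
tool_rot: [-0.473, 0.527, 0.475, 0.522]
ft_force: [-0.2, 1.0, -6.0]
grip_width: 0.0205
```

```bash
python3 v.py 12 205 285 290 390;python3 red.py side_12 f
```

```text
t 12.3667 pos [0.578  0.0062 0.128 ] jawyaw 84.27099359690637 q [ 0.0123  0.4373  0.103   1.2438 -0.0026  0.1123] F [-0.1976  0.9621 -6.0474] T [0.0826 0.1122 0.0056] w 0.020492509335100124 down [-0.0072 -0.0027 -1.    ]
side [342.8182 240.2727] 11 [ 0.5572 -0.0635  0.0151] 0.007408692065475231 0.07044899784134828
side [334. 264.] 9 [0.5663 0.0394 0.009 ] 0.004384487799919512 0.015467590930813069
```

View pics/v_12.png

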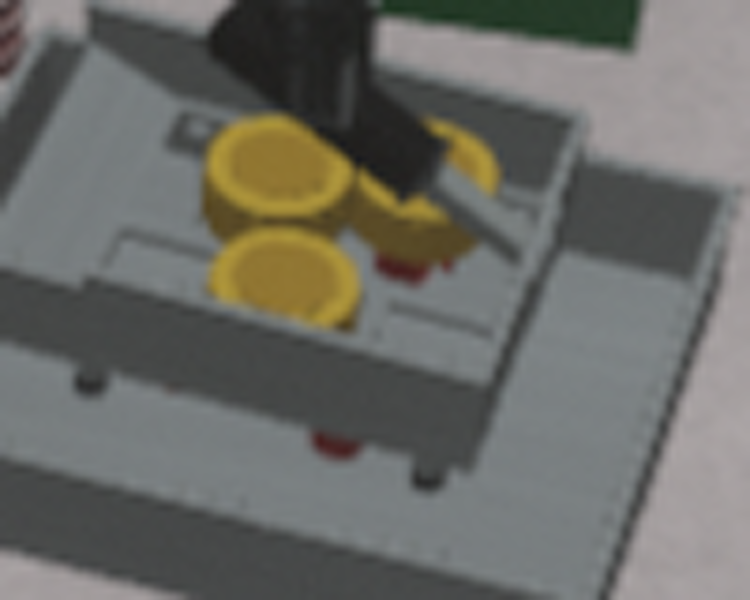

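>>> {"method": "step_arm", "body": {"series": [{"x": -0.2, "y": 1.2, "z": 0, "twist": 0, "jaw": 0}, {"x": -1.4, "y": -1.2, "z": 0, "twist": 0, "jaw": 0}, {"x": 0.2, "y": 1.2, "z": 0, "twist": 0, "jaw": 0}, {"x": -1.6, "y": -1.2, "z": 0, "twist": 0, "jaw": 0}, {"x": -1.6, "y": 1.2, "z": 0, "twist": 0, "jaw": 0}, {"x": 0.3, "y": -1.2, "z": 0, "twist": 0, "jaw": 0}, {"x": -1.6, "y": 1.2, "z": 0, "twist": 0, "jaw": 0}, {"x": 0.2, "y": -1.2, "z": 0, "twist": 0, "jaw": 0}, {"x": -0.7, "y": 0, "z": 0, "twist": 0, "jaw": 0}, {"x": -0.7, "y": 0, "z": 0, "twist": 0, "jaw": 0}]}}

```text
clock: 13.25
eef_pos: [0.5699, 0.0073, 0.1272]
tool_rot: [-0.473, 0.527, 0.476, 0.521]
ft_force: [-1.4, 0.7, -5.4]
grip_width: 0.0204
```

```bash
python3 v.py 13 205 285 290 390;python3 red.py side_13 f
```

```text
t 13.25 pos [0.5699 0.0073 0.1272] jawyaw 84.35019537220815 q [ 0.014   0.424   0.0803  1.2368 -0.002   0.1126] F [-1.4306  0.6629 -5.4491] T [ 0.0602 -0.0396  0.0433] w 0.02035960502724108 down [-0.0097 -0.0021 -1.    ]
side [333.875 264.25 ] 8 [0.5661 0.0403 0.0101] 0.00381023730590635 0.014020071069623663
```

View pics/v_13.png

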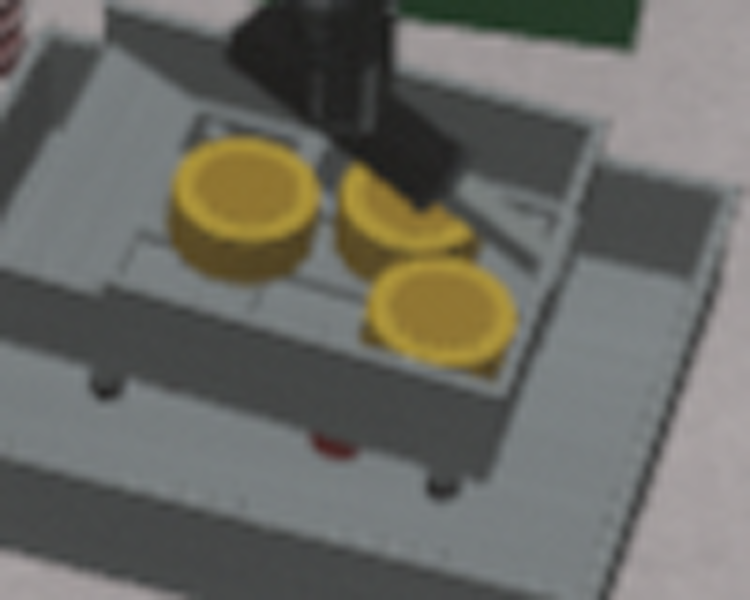

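>>> {"method": "step_arm", "body": {"series": [{"x": 0, "y": 0, "z": 1.5, "twist": 0, "jaw": 0}, {"x": 0, "y": 0, "z": 4, "twist": 0, "jaw": 0}, {"x": 0, "y": 0, "z": 6.5, "twist": 0, "jaw": 0}, {"x": -1, "y": -1.5, "z": 9, "twist": 0.5, "jaw": 0}, {"x": -2.2, "y": -4, "z": 10, "twist": 1, "jaw": 0}, {"x": -3.5, "y": -7, "z": 10, "twist": 2, "jaw": 0}, {"x": -5, "y": -10, "z": 10, "twist": 3, "jaw": 0}, {"x": -6.5, "y": -13, "z": 10, "twist": 4, "jaw": 0}, {"x": -8, "y": -16, "z": 10, "twist": 5, "jaw": 0}, {"x": -9.5, "y": -19, "z": 10, "twist": 6, "jaw": 0}]}}

```text
clock: 14.13
eef_pos: [0.4751, -0.1845, 0.2286]
tool_rot: [-0.502, 0.501, 0.502, 0.495]
ft_force: [0.5, 0.1, -5.5]
grip_width: 0.0205
```

```bash
python3 v.py 14 110 350 200 500;python3 red.py s14 top
```

```text
t 14.1333 pos [ 0.4751 -0.1845  0.2286] jawyaw 90.46495009698852 q [-0.366   0.2524  0.1014  1.4236 -0.0068 -0.374 ] F [ 0.5258  0.0565 -5.5061] T [ 0.0025 -0.088  -0.0037] w 0.020470467956915882 down [-0.006 -0.005 -1.   ]
top [307.9231 255.5192] 52 [0.6301 0.0119 0.0251] -0.0023774635183571036 0.028932065038080657
top [344.1429 261.5179] 56 [ 0.6127 -0.0856  0.021 ] 0.005703384936167177 0.027018186459730975
top [301.4386 280.1053] 57 [0.5637 0.0316 0.0202] 0.0035294843526130215 0.02682390948088642
top [341.4091 286.5818] 110 [ 0.5428 -0.0754  0.023 ] 0.0025607114812662424 0.031061476478595473
```

View pics/v_14.png

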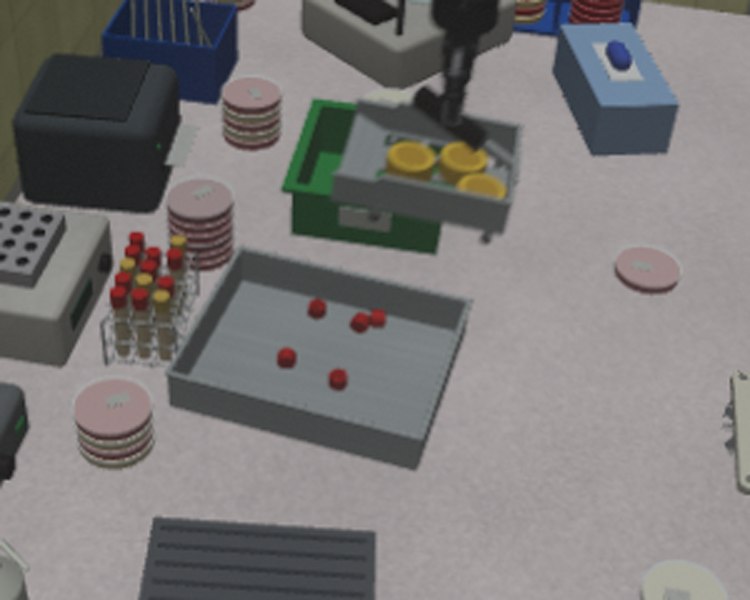

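View pics/s14top.png

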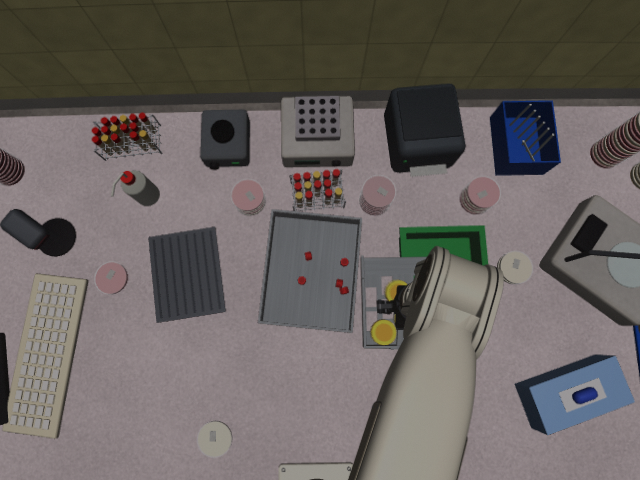

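>>> {"method": "step_arm", "body": {"series": [{"x": -1.5, "y": -2.5, "z": 0, "twist": -0.4, "jaw": 0}, {"x": -3, "y": -5, "z": 0, "twist": -0.4, "jaw": 0}, {"x": -4.5, "y": -7.5, "z": 0, "twist": -0.4, "jaw": 0}, {"x": -6, "y": -10, "z": 0, "twist": -0.4, "jaw": 0}, {"x": -7.5, "y": -12.5, "z": -1, "twist": -0.4, "jaw": 0}, {"x": -8.5, "y": -14.5, "z": -2.5, "twist": -0.4, "jaw": 0}, {"x": -9, "y": -15.5, "z": -4, "twist": -0.4, "jaw": 0}, {"x": -9, "y": -15.5, "z": -5, "twist": -0.4, "jaw": 0}, {"x": -9, "y": -15.5, "z": -5, "twist": -0.4, "jaw": 0}, {"x": -9, "y": -15.5, "z": -5, "twist": -0.4, "jaw": 0}]}}

```text
clock: 15.07
eef_pos: [0.3838, -0.3416, 0.1785]
tool_rot: [-0.498, 0.505, 0.499, 0.498]
ft_force: [0.2, 1.0, -5.6]
grip_width: 0.0206
```

```bash
python3 v.py 15 110 230 300 450
python3 - <<'E'
from h import *
snap("top","top15")
p=cv2.imread("pics/top15.png"); cv2.imwrite("pics/top15z.png",cv2.resize(p[210:370,370:530],(600,600)))
E
```

```text
t 15.0667 pos [ 0.3838 -0.3416  0.1785] jawyaw 89.67079035786996 q [-0.7208  0.2785  0.0059  1.3004 -0.0099 -0.715 ] F [ 0.157   0.9502 -5.624 ] T [ 0.0248  0.0244 -0.0268] w 0.02059332581456339 down [-0.0082 -0.006  -0.9999]
```

View pics/v_15.png

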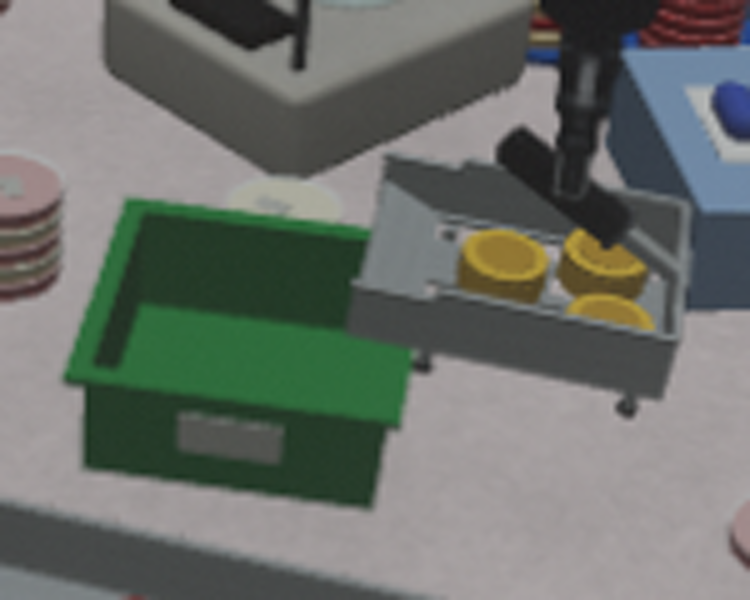

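View pics/top15z.png

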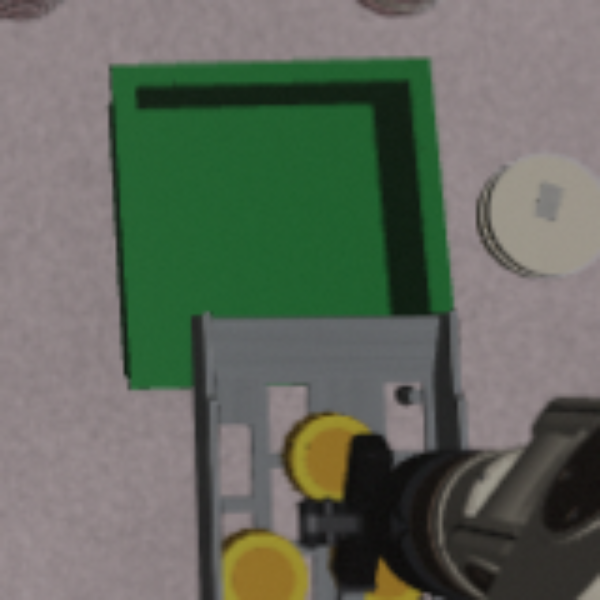

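Run:
```python
from h import *
np.set_printoptions(precision=4,suppress=True)
f=lambda p:np.array(p,float)*160/600+[370,210]
print(onplane("top",f([[208,318],[442,318]]),.1415)); print(onplane("top",f([[192,315],[455,313]]),.16))
print(onplane("top",f([[110,67],[430,60],[452,315],[130,388]]),.085))
print(onplane("top",f([[405,395]]),.1))
d=np.load("pics/top15.npz")["d"]; P=cloud("top",d)
for uv in([210,330],[230,330],[325,330],[440,330],[325,350],[260,440]):
    u,v=f(uv).astype(int); print(uv,P[v,u])
```

```text
[[ 0.5088 -0.2727  0.1415]
 [ 0.5057 -0.4249  0.1415]]
[[ 0.5094 -0.2582  0.16  ]
 [ 0.5074 -0.4267  0.16  ]]
[[ 0.6887 -0.2286  0.085 ]
 [ 0.6898 -0.4532  0.085 ]
 [ 0.5118 -0.4529  0.085 ]
 [ 0.4671 -0.2306  0.085 ]]
[[ 0.4582 -0.4112  0.1   ]]
[210, 330] [ 0.4995 -0.2685  0.1625]
[230, 330] [ 0.5006 -0.285   0.1441]
[325, 330] [ 0.4997 -0.3473  0.1389]
[440, 330] [ 0.4973 -0.418   0.1529]
[325, 350] [ 0.488  -0.3483  0.1324]
[260, 440] [ 0.4313 -0.305   0.1248]
```

>>> {"method": "step_arm", "body": {"series": [{"x": -0.6, "y": 0.7, "z": 0, "twist": 0.3, "jaw": 0}, {"x": -0.6, "y": 0.7, "z": -1, "twist": 0.3, "jaw": 0}, {"x": -0.6, "y": 0.7, "z": -2, "twist": 0.3, "jaw": 0}, {"x": -0.6, "y": 0.7, "z": -2.6, "twist": 0.3, "jaw": 0}, {"x": -0.6, "y": 0.7, "z": -2.6, "twist": 0.3, "jaw": 0}, {"x": -0.3, "y": 0.7, "z": -2.6, "twist": 0.3, "jaw": 0}, {"x": 0.3, "y": 0.7, "z": -2.6, "twist": 0.3, "jaw": 0}, {"x": 0.9, "y": 0.7, "z": -2.6, "twist": 0.3, "jaw": 0}, {"x": 1.3, "y": 0.7, "z": -2.3, "twist": 0.3, "jaw": 0}]}}

```text
clock: 15.92
eef_pos: [0.3967, -0.3351, 0.1561]
tool_rot: [-0.5, 0.504, 0.501, 0.495]
ft_force: [-4.5, -1.7, -6.7]
grip_width: 0.0199
```

```bash
python3 v.py 16 110 230 300 450
```

```text
t 15.9167 pos [ 0.3967 -0.3351  0.1561] jawyaw 90.01442744516899 q [-0.6932  0.3022 -0.0213  1.25   -0.0127 -0.6934] F [-4.5136 -1.6953 -6.6648] T [-0.2586  1.3755  0.0104] w 0.019893052811001684 down [-0.0102 -0.0081 -0.9999]
```

View pics/v_16.png

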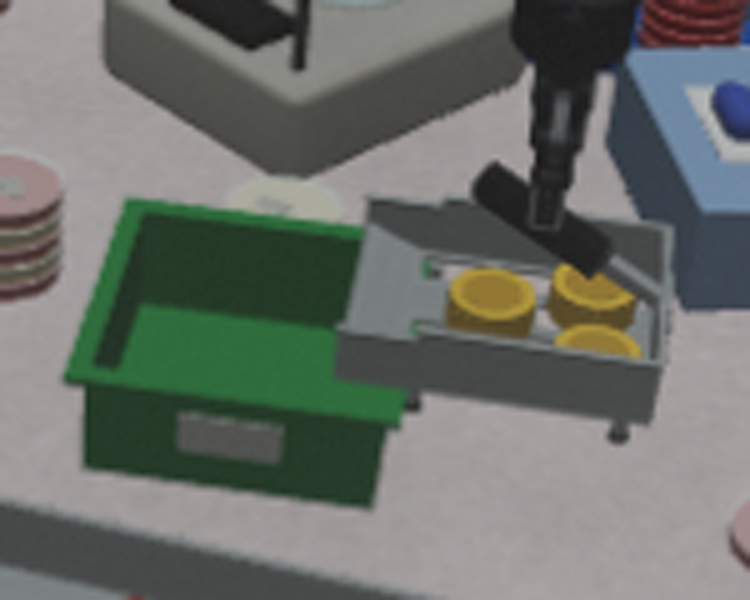

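>>> {"method": "step_arm", "body": {"series": [{"x": 0.8, "y": 0, "z": 0.4, "twist": 0, "jaw": 0}, {"x": 1.6, "y": 0, "z": 0.8, "twist": 0, "jaw": 0}, {"x": 2.3, "y": 0, "z": 1.2, "twist": 0, "jaw": 0}, {"x": 2.8, "y": 0, "z": 1.4, "twist": 0, "jaw": 0}]}}

```text
clock: 16.3
eef_pos: [0.4264, -0.3353, 0.1713]
tool_rot: [-0.5, 0.504, 0.5, 0.496]
ft_force: [-4.2, -1.2, -5.6]
grip_width: 0.0206
```

```bash
python3 v.py 17 110 230 300 450
```

```text
t 16.3 pos [ 0.4264 -0.3353  0.1713] jawyaw 90.0577953810199 q [-0.6589  0.338   0.0697  1.3039 -0.0119 -0.6599] F [-4.1854 -1.1705 -5.6157] T [-0.0854  1.4911  0.3154] w 0.02057168922234196 down [-0.0084 -0.0085 -0.9999]
```

View pics/v_17.png

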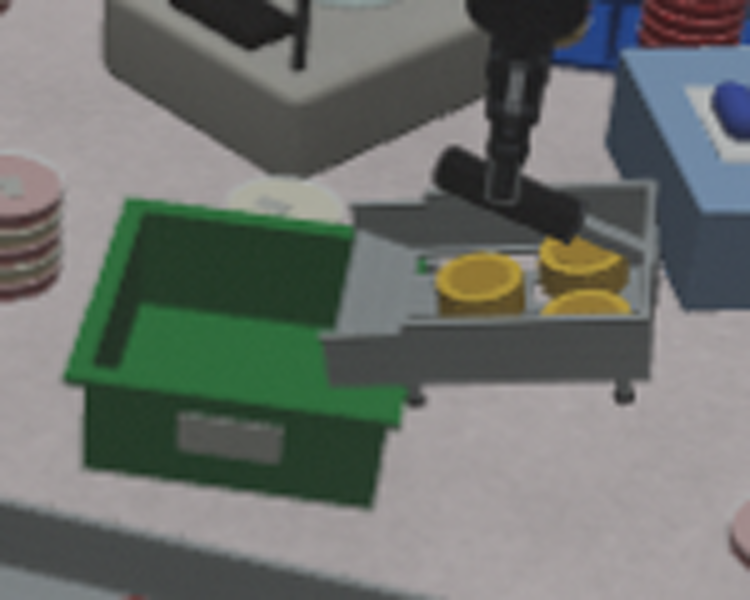

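>>> {"method": "step_arm", "body": {"series": [{"x": 1.0, "y": 0, "z": 0.4, "twist": 0, "jaw": 0}, {"x": 2.1, "y": 0, "z": 0.6, "twist": 0, "jaw": 0}, {"x": 3.2, "y": 0, "z": 0.8, "twist": 0, "jaw": 0}, {"x": 4.0, "y": 0, "z": 0.8, "twist": 0, "jaw": 0}]}}

```text
clock: 16.68
eef_pos: [0.4682, -0.3354, 0.1802]
tool_rot: [-0.501, 0.504, 0.5, 0.496]
ft_force: [-3.4, -0.1, -3.0]
grip_width: 0.0204
```

```bash
python3 v.py 18 110 230 300 450
```

```text
t 16.6833 pos [ 0.4682 -0.3354  0.1802] jawyaw 90.08901143026928 q [-0.6151  0.3995  0.1833  1.3545 -0.0113 -0.6166] F [-3.3799 -0.1306 -3.0082] T [ 0.0957  1.429  -0.0854] w 0.020359029614510193 down [-0.0065 -0.0093 -0.9999]
```

View pics/v_18.png

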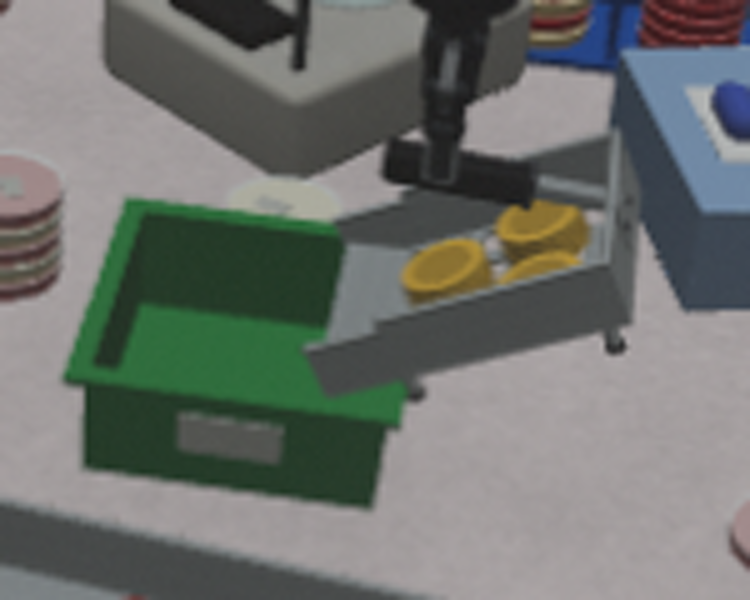

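>>> {"method": "step_arm", "body": {"series": [{"x": 0.8, "y": 0, "z": 0.1, "twist": 0, "jaw": 0}, {"x": 1.6, "y": 0, "z": 0.1, "twist": 0, "jaw": 0}, {"x": 2.4, "y": 0, "z": 0, "twist": 0, "jaw": 0}, {"x": 3.0, "y": 0, "z": -0.1, "twist": 0, "jaw": 0}]}}

```text
clock: 17.07
eef_pos: [0.5, -0.3354, 0.179]
tool_rot: [-0.502, 0.503, 0.5, 0.496]
ft_force: [-5.1, -0.5, -2.6]
grip_width: 0.0204
```

```bash
python3 v.py 19 110 230 300 450
```

```text
t 17.0667 pos [ 0.5    -0.3354  0.179 ] jawyaw 90.17059410088706 q [-0.5849  0.4528  0.2617  1.3787 -0.0106 -0.5878] F [-5.1145 -0.5156 -2.6297] T [-0.0443  1.711   0.2794] w 0.020417670588522816 down [-0.005  -0.0094 -0.9999]
```

View pics/v_19.png

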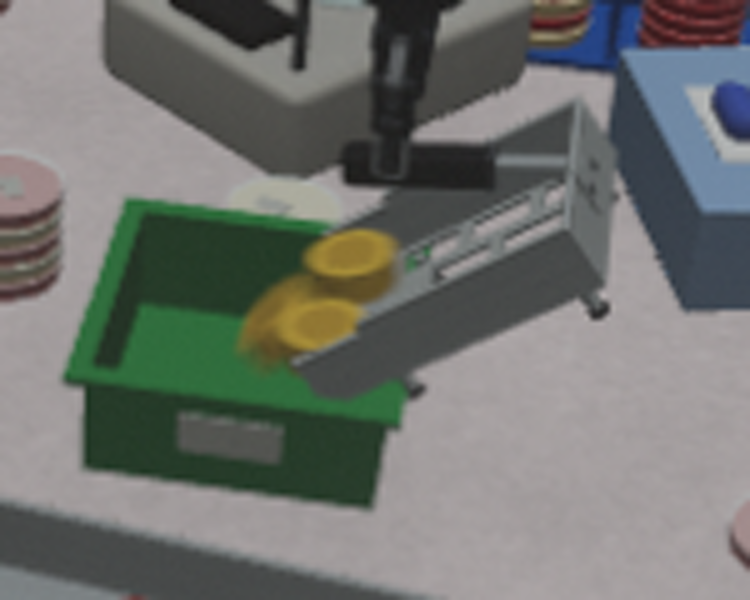

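>>> {"method": "step_arm", "body": {"series": [{"x": 0.7, "y": 0, "z": 0, "twist": 0, "jaw": 0}, {"x": 1.4, "y": 0, "z": -0.2, "twist": 0, "jaw": 0}, {"x": 1.8, "y": 0, "z": -0.3, "twist": 0, "jaw": 0}, {"x": 1.8, "y": 0, "z": -0.3, "twist": 0, "jaw": 0}]}}

```text
clock: 17.45
eef_pos: [0.52, -0.3353, 0.1757]
tool_rot: [0.503, -0.502, -0.499, -0.496]
ft_force: [-4.6, -1.2, -1.4]
grip_width: 0.0203
```

```bash
python3 v.py 20 110 230 300 450
```

```text
t 17.45 pos [ 0.52   -0.3353  0.1757] jawyaw 90.2222105422124 q [-0.5675  0.4876  0.3079  1.3886 -0.0096 -0.5714] F [-4.6006 -1.1903 -1.3561] T [-0.0649  1.1013  0.162 ] w 0.020339462467188492 down [-0.003  -0.0095 -1.    ]
```

View pics/v_20.png

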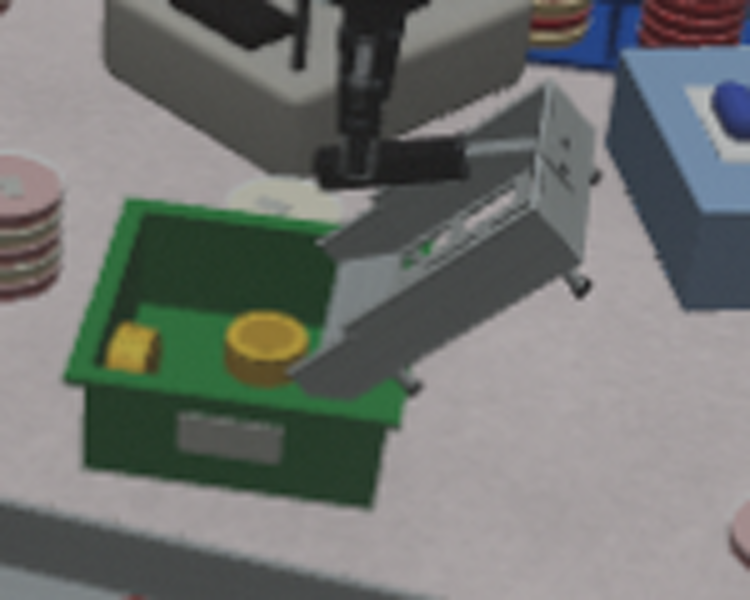

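>>> {"method": "step_arm", "body": {"series": [{"x": 0, "y": 0, "z": 1.5, "twist": 0, "jaw": 0}, {"x": 0, "y": 0, "z": 4, "twist": 0, "jaw": 0}, {"x": 0, "y": 0, "z": 6, "twist": 0, "jaw": 0}, {"x": 0.8, "y": 0, "z": 6, "twist": 0, "jaw": 0}, {"x": 1.5, "y": 0, "z": 6, "twist": 0, "jaw": 0}]}}

```text
clock: 17.92
eef_pos: [0.5374, -0.3359, 0.2375]
tool_rot: [0.505, -0.501, -0.497, -0.497]
ft_force: [-0.2, -0.9, -5.2]
grip_width: 0.0206
```

```bash
python3 v.py 21 110 230 300 450
```

```text
t 17.9167 pos [ 0.5374 -0.3359  0.2375] jawyaw 90.18969189584136 q [-0.5545  0.5041  0.493   1.5506 -0.0077 -0.5579] F [-0.1943 -0.9203 -5.1627] T [ 0.0327 -0.2873 -0.0372] w 0.020610398649972893 down [ 0.0037 -0.0113 -0.9999]
```

View pics/v_21.png

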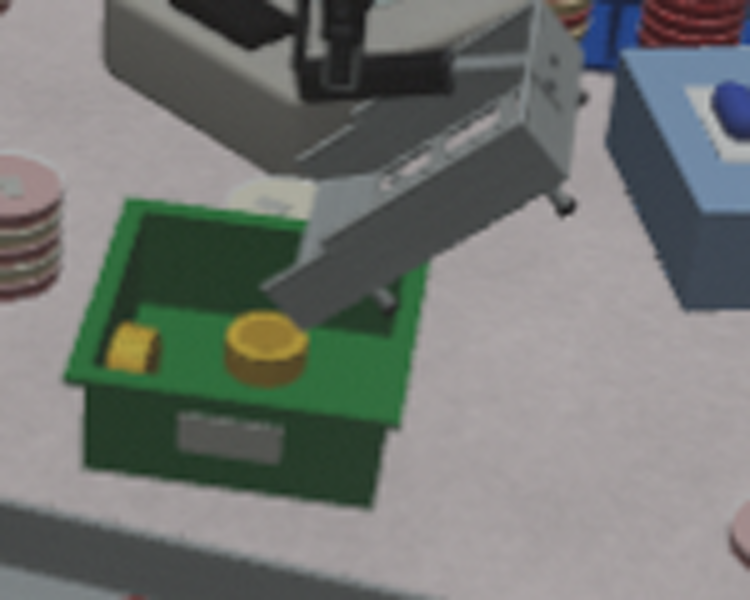

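Run:
```python
from h import *
snap("top","top21")
p=cv2.imread("pics/top21.png"); cv2.imwrite("pics/top21z.png",cv2.resize(p[200:370,360:530],(600,600)))
```

```text
(no output)
```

View pics/top21z.png

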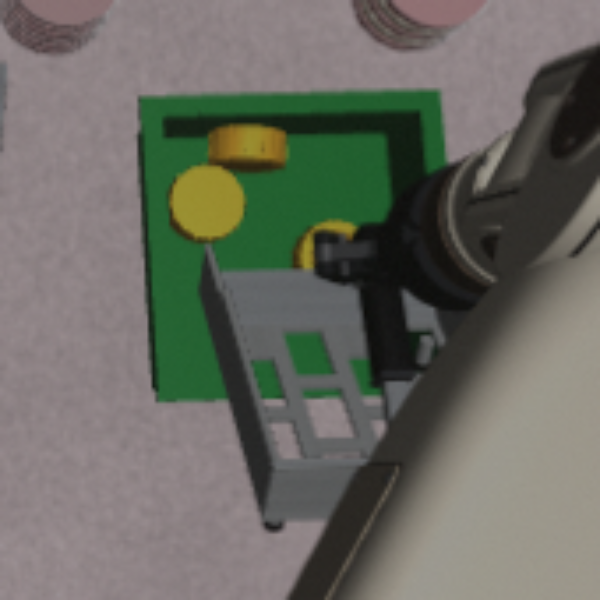

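>>> {"method": "step_arm", "body": {"series": [{"x": 0, "y": 0, "z": -2, "twist": 0, "jaw": 0}, {"x": 0, "y": 0, "z": -4.5, "twist": 0, "jaw": 0}, {"x": 0, "y": 0, "z": -6, "twist": 0, "jaw": 0}, {"x": 0, "y": 0, "z": -6.6, "twist": 0, "jaw": 0}, {"x": -0.8, "y": 0, "z": -6.6, "twist": 0, "jaw": 0}, {"x": -1.8, "y": 0, "z": -6.7, "twist": 0, "jaw": 0}, {"x": -2.8, "y": 0, "z": -6.7, "twist": 0, "jaw": 0}, {"x": -3.6, "y": 0, "z": -6.6, "twist": 0, "jaw": 0}]}}

```text
clock: 18.68
eef_pos: [0.4994, -0.3342, 0.1669]
tool_rot: [0.502, -0.501, -0.5, -0.496]
ft_force: [2.2, -0.6, -5.0]
grip_width: 0.0198
```

```bash
python3 v.py 22 110 230 300 450
```

```text
t 18.6833 pos [ 0.4994 -0.3342  0.1669] jawyaw 90.27627158121891 q [-0.5857  0.4554  0.2344  1.3491 -0.0073 -0.5905] F [ 2.25   -0.6065 -4.9739] T [ 0.0873 -0.8885  0.1213] w 0.01983225865417846 down [-0.0034 -0.0065 -1.    ]
```

View pics/v_22.png

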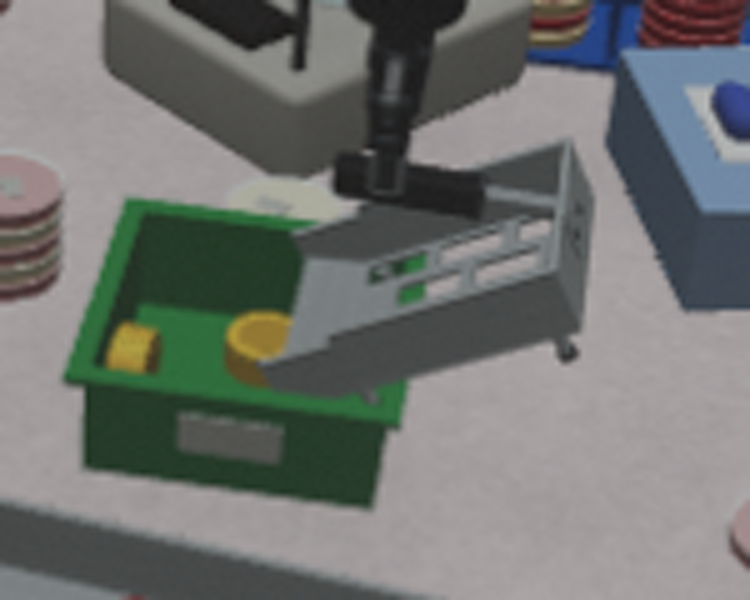

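>>> {"method": "step_arm", "body": {"series": [{"x": -0.9, "y": 0, "z": 0.1, "twist": 0, "jaw": 0}, {"x": -1.8, "y": 0, "z": 0.1, "twist": 0, "jaw": 0}, {"x": -2.7, "y": 0, "z": 0, "twist": 0, "jaw": 0}, {"x": -3.6, "y": 0, "z": -0.2, "twist": 0, "jaw": 0}, {"x": -4.2, "y": 0, "z": -0.4, "twist": 0, "jaw": 0}]}}

```text
clock: 19.15
eef_pos: [0.4553, -0.3345, 0.1639]
tool_rot: [-0.502, 0.502, 0.5, 0.496]
ft_force: [3.6, 0.6, -3.8]
grip_width: 0.0202
```

```bash
python3 v.py 23 110 230 300 450
```

```text
t 19.15 pos [ 0.4553 -0.3345  0.1639] jawyaw 90.19089813366061 q [-0.629   0.3839  0.1173  1.303  -0.0079 -0.6323] F [ 3.5621  0.552  -3.7698] T [ 0.0912 -1.1537  0.2694] w 0.02020208775056806 down [-0.0036 -0.0071 -1.    ]
```

View pics/v_23.png

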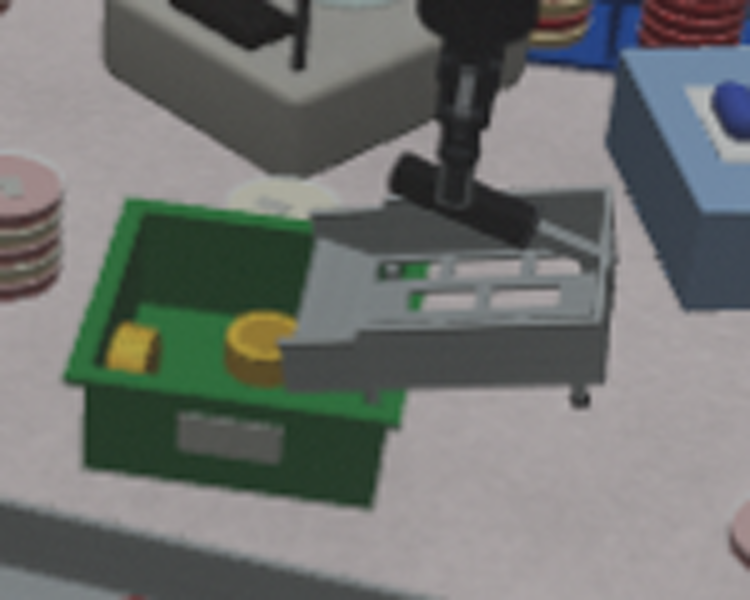

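>>> {"method": "step_arm", "body": {"series": [{"x": -0.8, "y": 0, "z": -0.3, "twist": 0, "jaw": 0}, {"x": -1.5, "y": 0, "z": -0.6, "twist": 0, "jaw": 0}, {"x": -2.1, "y": 0, "z": -0.9, "twist": 0, "jaw": 0}, {"x": -2.3, "y": 0, "z": -1.0, "twist": 0, "jaw": 0}]}}

```text
clock: 19.53
eef_pos: [0.4304, -0.3343, 0.153]
tool_rot: [-0.501, 0.502, 0.5, 0.496]
ft_force: [3.5, -0.7, -3.9]
grip_width: 0.0202
```

```bash
python3 v.py 24 110 230 300 450
```

```text
t 19.5333 pos [ 0.4304 -0.3343  0.153 ] jawyaw 90.12918339154153 q [-0.6552  0.3521  0.0416  1.2611 -0.0084 -0.6574] F [ 3.4634 -0.7465 -3.9174] T [-0.1154 -1.1234 -0.1327] w 0.020238359221680935 down [-0.0057 -0.0063 -1.    ]
```

View pics/v_24.png

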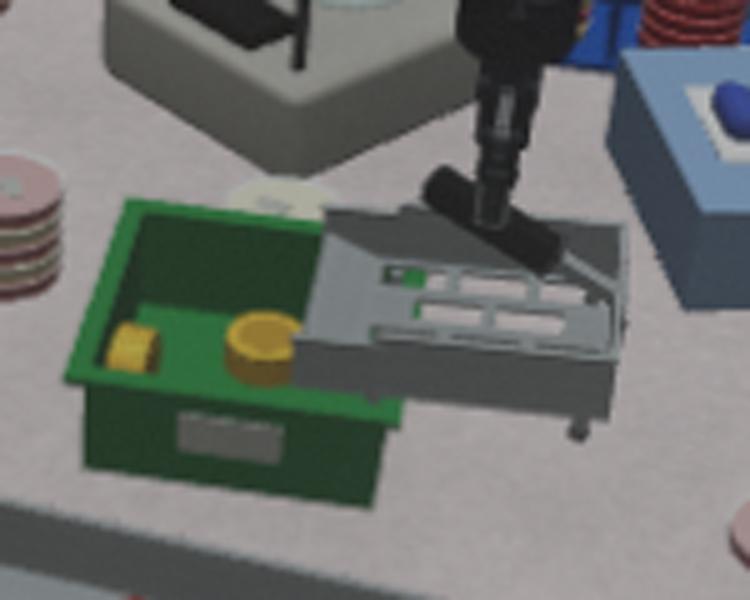

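```bash
cat > tilt.py <<'E'
import sys
from st import *
# tilt from near side wall / rear: fit plate plane via side depth in given pixel box (steel grey), z range around plate
def bar(k,tcp,dz=0.019):
    s=np.load(f"pics/{k}.npz"); P=cloud("side",s["d"]); p=s["p"].astype(int)
    a=np.array([tcp[0],tcp[1],tcp[2]+dz])
    r=P-a
    m=(p.max(2)<45)&(np.linalg.norm(r,axis=2)<.065)&(abs(r[:,:,1])<.022)&(abs(r[:,:,2])<.05)
    q=P[m]; 
    m2=(np.abs((q-a)[:,0])>.014); q=q[m2]
    c=q.mean(0); v=np.linalg.svd(q-c)[2][0]; v*=np.sign(v[0]); print(k,len(q),v,"pitch up deg",np.degrees(np.arcsin(v[2])))
bar(sys.argv[1],[float(x) for x in sys.argv[2:5]])
E
python3 tilt.py side0 .566 -.009 .1; python3 tilt.py side_10 .5706 .0081 .1274; python3 tilt.py side_15 .3838 -.3416 .1785; python3 tilt.py side_24 .4304 -.3343 .153;python3 tilt.py side_18 .4682 -.3354 .1802
```

```text
side0 183 [ 0.8759 -0.0973  0.4725] pitch up deg 28.199061420417507
side_10 177 [ 0.8882 -0.0652  0.4548] pitch up deg 27.050600791104902
side_15 149 [0.8331 0.0135 0.553 ] pitch up deg 33.57410599725009
side_24 146 [0.889  0.0159 0.4576] pitch up deg 27.23196819776546
side_18 161 [0.9961 0.0031 0.0877] pitch up deg 5.029605993268292
```

>>> {"method": "step_arm", "body": {"series": [{"x": 0.4, "y": 0, "z": 0.2, "twist": 0, "jaw": 0}, {"x": 0.4, "y": 0, "z": 2.2, "twist": 0, "jaw": 0}, {"x": 0.4, "y": 0, "z": 5, "twist": 0, "jaw": 0}, {"x": 0.4, "y": 0.5, "z": 8, "twist": 0, "jaw": 0}, {"x": 0.4, "y": 2.5, "z": 9, "twist": 0, "jaw": 0}, {"x": 0.4, "y": 5, "z": 9, "twist": 0, "jaw": 0}]}}

```text
clock: 20.08
eef_pos: [0.4351, -0.2863, 0.2462]
tool_rot: [-0.502, 0.504, 0.498, 0.497]
ft_force: [1.1, 0.1, -3.7]
grip_width: 0.0205
```

Run:
```python
from st import *
st()
d=np.load("pics/top0.npz")["d"]; P=cloud("top",d)
for nm,b in(("a",(180,216,230,266)),("b",(175,215,358,398)),("dishL",(262,294,94,130))):
    q=P[b[0]:b[1],b[2]:b[3]].reshape(-1,3); q=q[q[:,2]>.01]; zt=np.percentile(q[:,2],95); t=q[q[:,2]>zt-.01]; print(nm,zt,t.min(0),t.max(0),cv2.minEnclosingCircle((t[:,:2]*1000).astype(np.float32)))
```

```text
t 20.0833 pos [ 0.4351 -0.2863  0.2462] jawyaw 89.93382131644843 q [-0.575   0.2651  0.1634  1.466  -0.0108 -0.5738] F [ 1.0594  0.0556 -3.6847] T [ 0.0262 -0.2163  0.0534] w 0.0205135417618786 down [-0.0033 -0.0108 -0.9999]
a 0.06540640362775636 [0.7494 0.1299 0.0558] [0.8358 0.2202 0.0684] ((795.9479370117188, 175.1344451904297), 46.67661666870117)
b 0.0955971749471292 [ 0.7436 -0.2218  0.0857] [ 0.8331 -0.1338  0.0998] ((789.1048583984375, -178.80128479003906), 46.64847946166992)
dishL 0.01929025079482769 [0.5371 0.5093 0.01  ] [0.6233 0.6002 0.0247] ((579.5040893554688, 554.6732177734375), 46.249656677246094)
```

>>> {"method": "step_arm", "body": {"series": [{"x": 0.3, "y": 1.5, "z": 0, "twist": 0, "jaw": 0}, {"x": 0.9, "y": 4, "z": 0, "twist": 0, "jaw": 0}, {"x": 1.7, "y": 7.5, "z": 0, "twist": 0, "jaw": 0}, {"x": 2.5, "y": 11, "z": 0, "twist": 1, "jaw": 0}, {"x": 3.3, "y": 14.5, "z": 0, "twist": 2, "jaw": 0}, {"x": 4.1, "y": 18, "z": 0, "twist": 3, "jaw": 0}, {"x": 4.9, "y": 21.5, "z": 0, "twist": 4, "jaw": 0}, {"x": 5.7, "y": 25, "z": 0, "twist": 5, "jaw": 0}, {"x": 6.5, "y": 28.5, "z": 0, "twist": 6, "jaw": 0}, {"x": 7.3, "y": 32, "z": 0, "twist": 7, "jaw": 0}]}}

```text
clock: 20.92
eef_pos: [0.5071, 0.0349, 0.2459]
tool_rot: [0.531, -0.473, -0.528, -0.464]
ft_force: [0.7, -0.2, -3.7]
grip_width: 0.0199
```

>>> {"method": "step_arm", "body": {"series": [{"x": 0.8, "y": 3.5, "z": 0, "twist": 0.5, "jaw": 0}, {"x": 1.6, "y": 7, "z": 0, "twist": 1, "jaw": 0}, {"x": 2.5, "y": 10.5, "z": 0, "twist": 1, "jaw": 0}, {"x": 3.3, "y": 14, "z": 0, "twist": 1, "jaw": 0}, {"x": 4.1, "y": 17.5, "z": -0.5, "twist": 1, "jaw": 0}, {"x": 5, "y": 21, "z": -1.5, "twist": 1, "jaw": 0}, {"x": 5.8, "y": 24, "z": -3, "twist": 1, "jaw": 0}, {"x": 6.5, "y": 26.5, "z": -5, "twist": 1, "jaw": 0}, {"x": 6.9, "y": 28, "z": -6, "twist": 1, "jaw": 0}, {"x": 6.9, "y": 28, "z": -6, "twist": 1, "jaw": 0}]}}

```text
clock: 21.75
eef_pos: [0.5738, 0.3172, 0.1802]
tool_rot: [0.535, -0.471, -0.534, -0.455]
ft_force: [-0.7, -0.9, -5.0]
grip_width: 0.0201
```

```bash
python3 v.py 25 230 410 220 445
python3 - <<'E'
from h import *
snap("top","top25")
p=cv2.imread("pics/top25.png"); cv2.imwrite("pics/top25z.png",cv2.resize(p[200:350,120:270],(600,600)))
E
```

```text
t 21.75 pos [0.5738 0.3172 0.1802] jawyaw 98.2182733996745 q [ 0.5099  0.5891  0.4868  1.4881 -0.0097  0.3667] F [-0.6701 -0.912  -5.0349] T [ 0.0041  0.2727 -0.0477] w 0.020056133962457236 down [-0.0123 -0.018  -0.9998]
```

View pics/v_25.png

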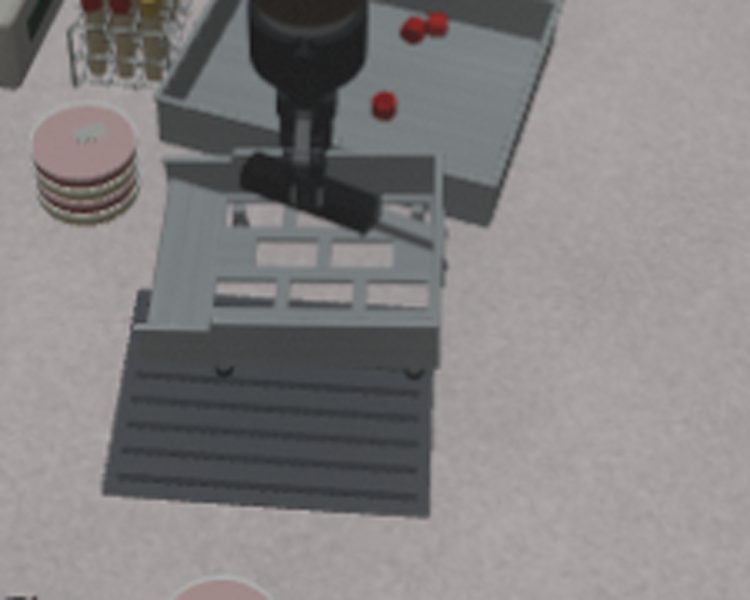

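View pics/top25z.png

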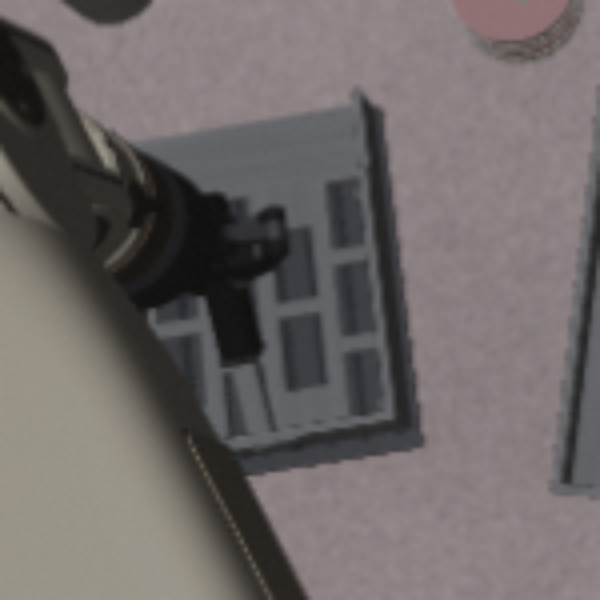

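>>> {"method": "step_arm", "body": {"series": [{"x": 0.4, "y": 1.5, "z": 0, "twist": 0, "jaw": 0}, {"x": 0.9, "y": 3.1, "z": -0.5, "twist": 0, "jaw": 0}, {"x": 0.9, "y": 3.1, "z": -2, "twist": 0, "jaw": 0}, {"x": 0.9, "y": 3.1, "z": -4, "twist": 0, "jaw": 0}, {"x": 0.9, "y": 3.1, "z": -5.5, "twist": 0, "jaw": 0}, {"x": 0.9, "y": 3.1, "z": -6.5, "twist": 0, "jaw": 0}, {"x": 0.9, "y": 3.1, "z": -7, "twist": 0, "jaw": 0}, {"x": 0.9, "y": 3.1, "z": -7, "twist": 0, "jaw": 0}, {"x": 0.9, "y": 3.1, "z": -7, "twist": 0, "jaw": 0}]}}

```text
clock: 22.6
eef_pos: [0.5844, 0.3451, 0.1147]
tool_rot: [0.536, -0.47, -0.532, -0.457]
ft_force: [0.3, -0.2, -3.9]
grip_width: 0.0202
```

```bash
python3 v.py 26 230 410 220 445
python3 - <<'E'
from h import *
snap("top","top26")
p=cv2.imread("pics/top26.png"); cv2.imwrite("pics/top26z.png",cv2.resize(p[200:350,120:270],(600,600)))
E
python3 tilt.py side_26 .582 .348 .11
```

```text
t 22.6 pos [0.5844 0.3451 0.1147] jawyaw 98.01451346525407 q [ 0.5389  0.658   0.4382  1.3664 -0.011   0.3992] F [ 0.3071 -0.1864 -3.9033] T [ 0.0795 -0.0293  0.0015] w 0.02016150009563755 down [-0.0076 -0.0174 -0.9998]
side_26 270 [0.8928 0.1351 0.4298] pitch up deg 25.453460477138876
```

View pics/v_26.png

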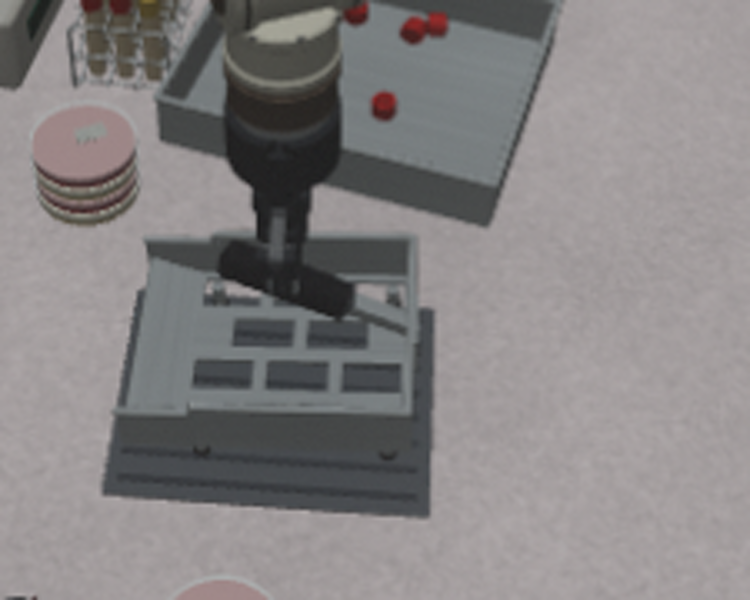

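View pics/top26z.png

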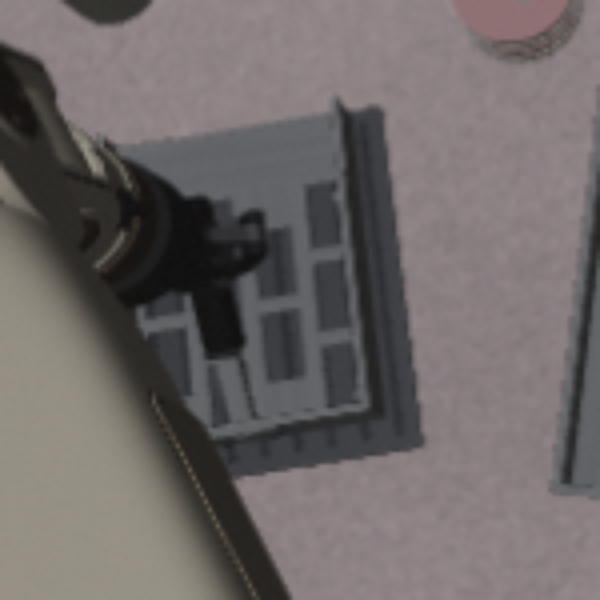

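>>> {"method": "step_arm", "body": {"series": [{"x": 0, "y": 0.3, "z": -0.6, "twist": 0, "jaw": 0}, {"x": 0, "y": 0.3, "z": -1.2, "twist": 0, "jaw": 0}, {"x": 0, "y": 0.3, "z": -1.7, "twist": 0, "jaw": 0}, {"x": 0, "y": 0.3, "z": -2.1, "twist": 0, "jaw": 0}, {"x": 0, "y": 0.3, "z": -2.4, "twist": 0, "jaw": 0}, {"x": 0, "y": 0.3, "z": -2.4, "twist": 0, "jaw": 0}, {"x": 0, "y": 0.3, "z": -2.4, "twist": 0, "jaw": 0}]}}

```text
clock: 23.28
eef_pos: [0.5851, 0.3484, 0.0955]
tool_rot: [0.536, -0.469, -0.531, -0.459]
ft_force: [-5.2, -5.8, 11.6]
grip_width: 0.0203
```

```bash
python3 v.py 27 230 410 220 445; python3 tilt.py side_27 .584 .348 .09
```

```text
t 23.2833 pos [0.5851 0.3484 0.0955] jawyaw 98.033440041491 q [ 0.5427  0.6681  0.4059  1.3192 -0.0113  0.4026] F [-5.1604 -5.8376 11.6494] T [-0.5629  1.0412  0.0941] w 0.02033666967780241 down [-0.0033 -0.0152 -0.9999]
side_27 271 [0.8953 0.1294 0.4262] pitch up deg 25.22593475002527
```

View pics/v_27.png

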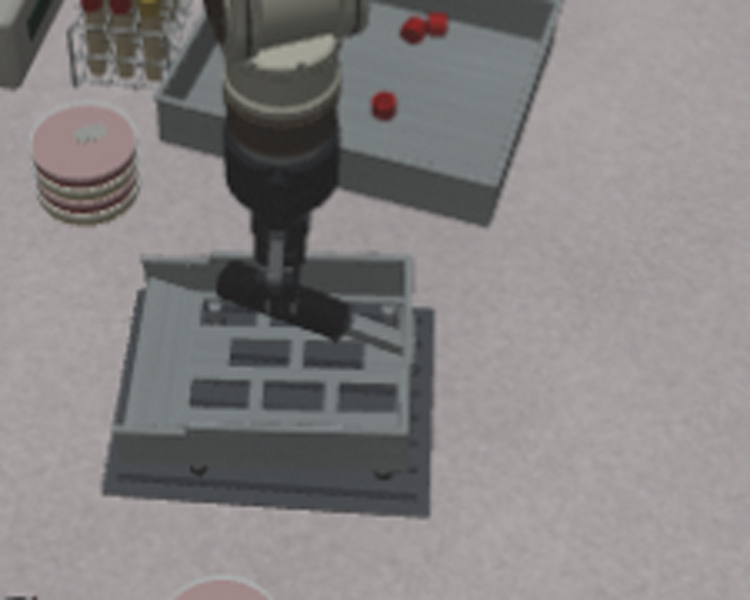

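>>> {"method": "step_arm", "body": {"series": [{"x": 0, "y": 0, "z": -0.4, "twist": 0, "jaw": 0}, {"x": -0.1, "y": 0, "z": -0.7, "twist": 0, "jaw": 0}, {"x": -0.1, "y": 0, "z": -0.9, "twist": 0, "jaw": 0}, {"x": -0.1, "y": 0, "z": -0.9, "twist": 0, "jaw": 0}]}}

```text
clock: 23.67
eef_pos: [0.5844, 0.3484, 0.0948]
tool_rot: [0.537, -0.467, -0.53, -0.461]
ft_force: [-11.1, -8.4, 26.5]
grip_width: 0.0198
```

```bash
python3 v.py 28 230 410 220 445; python3 tilt.py side_28 .584 .348 .088
```

```text
t 23.6667 pos [0.5844 0.3484 0.0948] jawyaw 98.04117005052616 q [ 0.5434  0.6614  0.3922  1.3064 -0.0117  0.4031] F [-11.1209  -8.4283  26.4961] T [-1.4157  2.254   0.1214] w 0.01980838446214477 down [ 0.0019 -0.0125 -0.9999]
side_28 274 [0.8913 0.1283 0.4349] pitch up deg 25.780673066170095
```

View pics/v_28.png

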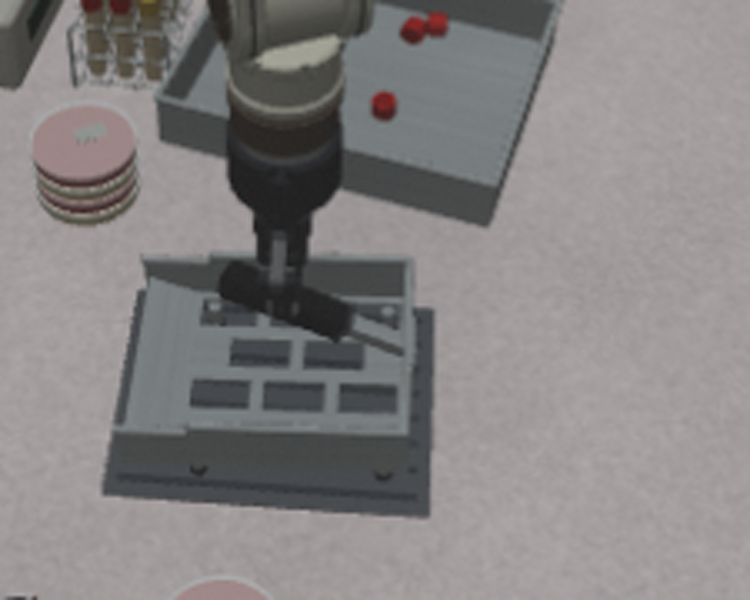

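>>> {"method": "step_arm", "body": {"series": [{"x": 0, "y": 0, "z": 0.2, "twist": 0, "jaw": 0}, {"x": 0, "y": 0, "z": 0.2, "twist": 0, "jaw": 0}, {"x": 0, "y": 0, "z": 0.2, "twist": 0, "jaw": 2.6}, {"x": 0, "y": 0, "z": 0.2, "twist": 0, "jaw": 4}, {"x": 0, "y": 0, "z": 0.2, "twist": 0, "jaw": 6}, {"x": 0, "y": 0, "z": 0.2, "twist": 0, "jaw": 6}, {"x": 0, "y": 0, "z": 0.2, "twist": 0, "jaw": 6}]}}

```text
clock: 24.3
eef_pos: [0.5843, 0.3483, 0.0961]
tool_rot: [0.537, -0.467, -0.53, -0.461]
ft_force: [0.4, -0.3, 0.1]
grip_width: 0.06
```

```bash
python3 v.py 29 230 410 220 445; python3 tilt.py side_29 .584 .348 .095
```

```text
t 24.3 pos [0.5843 0.3483 0.0961] jawyaw 98.03901699599842 q [ 0.5433  0.6614  0.3954  1.3105 -0.0117  0.4031] F [ 0.3828 -0.261   0.1017] T [ 0.0333 -0.0151  0.0138] w 0.06001481406303233 down [ 0.0012 -0.0129 -0.9999]
side_29 263 [0.8738 0.1153 0.4724] pitch up deg 28.191968528598938
```

View pics/v_29.png

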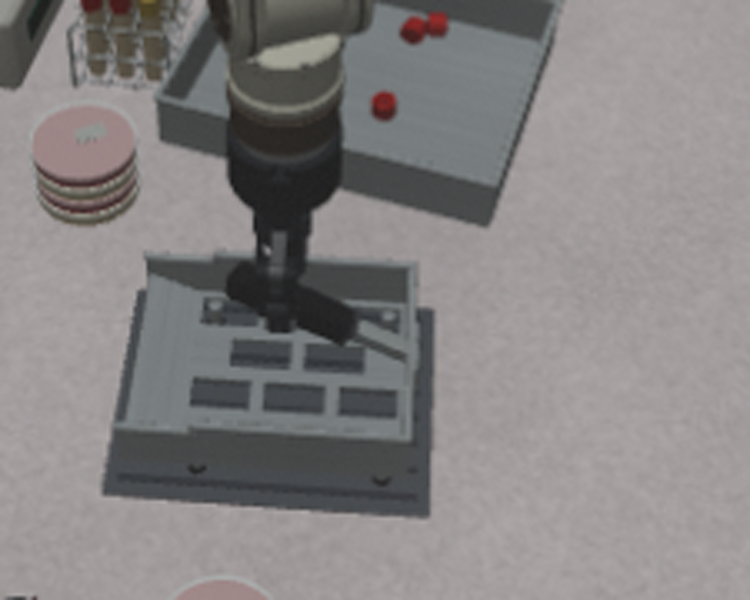

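Released; the bar pitch reads 28.2°, the same as when the sieve stood level at the start. I'll raise the arm straight up, swing it clear and check.

>>> {"method": "step_arm", "body": {"series": [{"x": 0, "y": 0, "z": 1.5, "twist": 0, "jaw": 6}, {"x": 0, "y": 0, "z": 4, "twist": 0, "jaw": 6}, {"x": 0, "y": 0, "z": 7.5, "twist": 0, "jaw": 6}, {"x": 0, "y": 0, "z": 11, "twist": 0, "jaw": 6}, {"x": -2, "y": -1, "z": 13, "twist": 0, "jaw": 6}, {"x": -5, "y": -3, "z": 13, "twist": 0, "jaw": 6}, {"x": -8.5, "y": -5, "z": 13, "twist": 0, "jaw": 6}, {"x": -12, "y": -6, "z": 13, "twist": 0, "jaw": 6}, {"x": -15.5, "y": -6, "z": 13, "twist": 0, "jaw": 6}, {"x": -19, "y": -6, "z": 13, "twist": 0, "jaw": 6}]}}

```text
clock: 25.18
eef_pos: [0.3929, 0.2873, 0.2263]
tool_rot: [0.537, -0.467, -0.53, -0.461]
ft_force: [0.1, 0.2, 0.4]
grip_width: 0.0603
```

>>> {"method": "step_arm", "body": {"series": [{"x": -2.5, "y": -3.5, "z": 0, "twist": 0, "jaw": 6}, {"x": -4, "y": -7, "z": 0, "twist": 0, "jaw": 6}, {"x": -5, "y": -11, "z": 0, "twist": 0, "jaw": 6}, {"x": -5, "y": -15, "z": 0, "twist": 0, "jaw": 6}, {"x": -5, "y": -18, "z": 0, "twist": 0, "jaw": 6}, {"x": -5, "y": -18, "z": 0, "twist": 0, "jaw": 6}, {"x": -5, "y": -18, "z": 0, "twist": 0, "jaw": 6}]}}

```text
clock: 25.77
eef_pos: [0.343, 0.1062, 0.2268]
tool_rot: [0.536, -0.468, -0.529, -0.463]
ft_force: [0.1, -0.6, -0.1]
grip_width: 0.0603
```

```bash
python3 v.py 30 110 410 200 500; python3 red.py s30 top
python3 - <<'E'
from st import *
p,d=snap("top","top30"); cv2.imwrite("pics/top30z.png",cv2.resize(p[190:350,130:510,::-1],(800,337)))
P=cloud("top",d); z=P[:,:,2]
mm=np.zeros_like(z,bool); mm[200:345,120:245]=True
q=P[mm&(z>.022)]; r=cv2.minAreaRect((q[:,:2]*1000).astype(np.float32)); print("sieve rect",r, "expect 160x207")
pl=P[mm&(z>.025)&(z<.04)]
A=np.c_[pl[:,:2],np.ones(len(pl))]; c,_,_,_=np.linalg.lstsq(A,pl[:,2],rcond=None); print("plate plane",c,len(pl),np.median(pl[:,2]))
h=cv2.cvtColor(p,cv2.COLOR_RGB2HSV); m=(h[:,:,0]>15)&(h[:,:,0]<32)&(h[:,:,1]>120)&(P[:,:,1]<-.2)&(P[:,:,1]>-.47)&(P[:,:,0]>.46)&(P[:,:,0]<.7)
n,l,s,c=cv2.connectedComponentsWithStats(m.astype(np.uint8))
for i in range(1,n):
    if s[i,4]>20: print("lid",c[i],s[i,4],np.nanmedian(P[l==i],0),np.nanmax(P[l==i][:,2]))
E
```

```text
t 25.7667 pos [0.343  0.1062 0.2268] jawyaw 97.72036011458357 q [ 0.3116 -0.0532 -0.2476  1.377  -0.0121  0.1768] F [ 0.0995 -0.5694 -0.0545] T [ 0.0723 -0.0015  0.0278] w 0.060267451741462946 down [ 0.0031 -0.0117 -0.9999]
top [307.9231 255.5192] 52 [0.63   0.0119 0.0226] 0.0013837441137714013 0.029449466416106906
top [344.0727 261.4909] 55 [ 0.6134 -0.0857  0.0201] 0.0033861606589409288 0.026381710642487066
top [301.4386 280.1053] 57 [0.5637 0.0316 0.0206] 0.0008003680678390079 0.028307550532399528
top [341.422  286.5688] 109 [ 0.5429 -0.0755  0.0232] 0.0037441128552822 0.028144307943180236
sieve rect ((637.3521118164062, 355.20611572265625), (303.881591796875, 334.9813232421875), 80.37982940673828) expect 160x207
plate plane [0.0127 0.0032 0.0242] 1963 0.03261533351393564
lid [422.6529 250.5468] 631 [ 0.6365 -0.2967  0.0309] 0.06658485132685632
lid [454.0339 273.0182] 384 [ 0.5743 -0.38    0.0294] 0.03674276131153209
```

View pics/top30z.png

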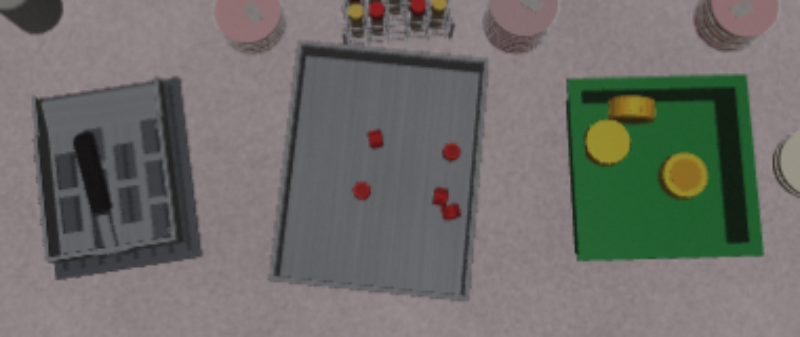

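View pics/v_30.png

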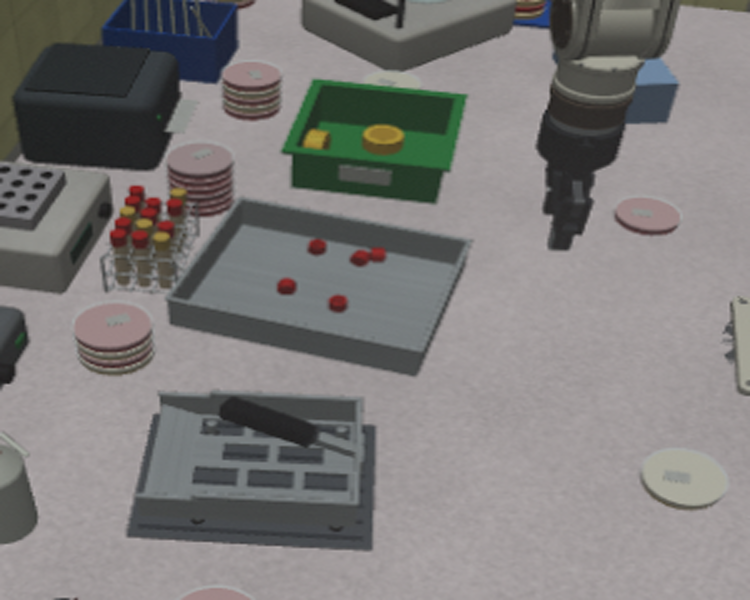

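Run:
```python
from st import *
f=np.load("pics/top30.npz"); p,d=f["p"].astype(int),f["d"]; P=cloud("top",d); z=P[:,:,2]
mm=np.zeros_like(z,bool); mm[215:345,130:240]=True
m=(mm&(z>.022)).astype(np.uint8); n,l,s,c=cv2.connectedComponentsWithStats(m); i=1+np.argmax(s[1:,4]); q=P[l==i]
r=cv2.minAreaRect((q[:,:2]*1000).astype(np.float32)); print(r)
a=np.radians(8.1); ex=np.array([np.cos(a),np.sin(a)]); ey=np.array([-ex[1],ex[0]])
cen=np.array(r[0])/1000-.0165*ex; print("origin from rect",cen)
b=P[mm&(p.max(2)<50)&(z>.09)&(z<.17)]; bc=cv2.minAreaRect((b[:,:2]*1000).astype(np.float32)); print("bar",bc,b.min(0),b.max(0))
w=P[mm&(z>.06)&(z<.09)][:,:2]; u=(w-[.589,.3486])@np.c_[ex,ey]; print(np.histogram(u[:,1]*1000,bins=np.arange(-110,110,10)))
print("offset in mat frame (mm)",(cen-[.589,.3486])@np.c_[ex,ey]*1000)
```

```text
((590.9087524414062, 350.25958251953125), (213.52615356445312, 162.39138793945312), 8.431774139404297)
origin from rect [0.5746 0.3479]
bar ((574.883056640625, 346.2330322265625), (97.21483612060547, 23.623504638671875), 8.002098083496094) [0.5277 0.3293 0.0928] [0.6228 0.3626 0.158 ]
(array([  0,   0,   1, 239,   9,  11,  10,  10,  13,  17,  56,  34,  15,
        11,  12,   9,   9,  12, 264,  36,   0]), array([-110, -100,  -90,  -80,  -70,  -60,  -50,  -40,  -30,  -20,  -10,
          0,   10,   20,   30,   40,   50,   60,   70,   80,   90,  100]))
offset in mat frame (mm) [-14.3765   1.3741]
```

```bash
python3 -c "
from workcell import bot
print(bot.job_done())"
```

```text
the job is handed in; nothing more can be done
None
```

The task is done and handed in at about 26 s of the allowed 61 s. No verdict was reported.

**What I did**
- **Shaking:** I gripped the sieve by its handle, lifted it about 4 cm and shook it over the tray. On the third shake the shallow first grip crept off, and the sieve dropped back about 4 cm onto the tray floor. It landed upright on its feet with all three lids still in it. I gripped it again about 1.5 cm deeper and shook the last caps through.
- **Tipping:** The moves cannot tilt the tool, so I hooked the sieve's front feet on the tub's near rim and pushed forward. The sieve turned nose-down in the grip until the lids slid into the tub. I levelled it again by pulling the same feet back against the inside of the rim.
- **Placing:** I set the sieve on the mat and let go. It was still 2–3° nose-down, pressing to about 26 N did not level it, and the rear feet dropped a few millimetres on release.

**Last checks before handing in**
- **Caps:** all five were in the tray, with tops at or below 30 mm. Two of them touched, so the top view showed them as one patch; I counted five in the side picture.
- **Lids:** all three were in the tub, one standing on edge with its top at about 67 mm.
- **Sieve:** it was about 14 mm along and 1 mm across from the mat's centre. Its plate was at 32.6 mm (32 expected) with a slope of about 0.013 rad.
- **Surroundings:** the arm was clear, and the dishes and tube rack looked unmoved in the pictures; I did not measure them.

**Risk:** the 4 cm drop in the tray could matter for the "without dropping it" wording. I did not measure the sieve's speed, but a free fall from that height is about 0.9 m/s, under the 1.2 m/s limit.

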